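# Press down two labels on a sample case, side then end

## Robot

A 6-joint arm with a two-finger parallel gripper is mounted at the origin on the work surface. World frame = base frame: x ahead of the robot, y to its left, z up, the work surface at z = 0. Lengths are in mm, angles in degrees, forces in N, time in s.
With the tool pointing down it reaches from about 250 to 725 mm from the base axis. Payload 4 kg.
Tool frame: the origin (TCP) lies midway between the tips of the shut fingers; the grasp point (between the pads) lies 19 mm behind it; x points along the fingers, y is the direction in which the jaws open and shut, and the axes are right-handed (so a half turn about x gives the same grasp; the last joint's range is limited). The gripper opens to 85 mm and grips with 20 to 120 N. Pads are 22 mm wide; open, the fingers measure 114 mm over their backs; the gripper's body (76 mm by 85 mm) begins 54 mm behind the grasp point. The pads swing forward as they close: fully open they stand 13 mm farther back than shut.
Start: joints at [-63.885, 13.785, 0.286, 76.501, 0, 90], TCP at [220.089, -448.955, 231.306] pointing down, gripper open.
Joint ranges: [-155.79, 155.79], [-60.16, 107.12], [-62.33, 73.08], [-114, 123.19], [-81.49, 82.49], [-180, 180]. Speed limits (degrees/s): [159.86, 159.86, 180, 180, 180, 180].

## Interface

Orientations are given as [roll, pitch, yaw] about the fixed x, y, z axes, in that order (R = Rz(yaw) Ry(pitch) Rx(roll)).
In Python, from station import manip gives the robot as it stands. The module is installed in compiled form; this text tells all that it offers.
- The arm moves only by the tool move_arm, never from a script. Its argument "increments" is a list that holds one entry, the list of rows, each a list of 7 numbers: the turn, a rotation vector about the tool's x, y, z in rad, then the shift along the tool's x, y, z in cm, then the gripper's target within -1 to 1 (fully open at 1, half-way at 0, shut at -1). A call has exactly 10 rows; each row shifts and turns the pose as measured when the row begins, along the tool's axes as they then stand; what a row does not reach is not made up. A row lasts 1/10 s, in which the tool goes at most 50 mm and 8.59 degrees, less where a joint would pass 70% of its speed; a pose out of reach is approached as far as the arm can. A call is refused whole if a number of a shift passes 5 or a number of a turn 0.15, either way. A call with a gripper value outside its range is refused whole. The fingers move at their own pace and stop on an object; the grip force is fixed at half the most. Time passes only in rows, so rows that do not move let the fingers close, or fill a call up. It gives the time, the measured TCP pose, the force and the opening at its end, in the units of the state.
- manip.observe(): the state, without advancing time (a new reading comes with each control period).
- manip.grab_frame(name): name is "side" or "top" or "wrist"; returns the picture (420x560x3 uint8, blue, green, red); there is no depth.
- manip.calibration(name): a dict with "fx", "fy", "cx", "cy" (pixels), "R" (3x3) and "t" (3): a world point X has camera coordinates R X + t. Camera axes: x right, y down, z forward; pixel columns grow to the right and rows downward; lengths in mm; the calibration is good to about 2 mm. A picture is of the moment at which its call begins: read the wrist's pose just before it. calibration takes no time and is no camera call; for the wrist camera it gives the pose at the moment of the call.
- manip.sign_off(): hands the job in, once; it reports no verdict.
Trained networks look in the newest picture that a camera, given by its name, has taken for a name from the list of things; names that differ only in an ending like _2 or _b are one class to them, and where a whole thing is asked for, a point or a joint stands for the part that bears it (a point fixed in the world has none). Each returns a list of dicts, best first, with "confidence" (0 to 1); they miss things now and then, are a little off and sometimes report something else, mostly with a low value. They report only what shows in the picture. A call takes as long as a camera call.
- manip.masks_of(target, camera): "mask" (420x560 bool, what is visible of it) and "box" ([left, top, right, bottom] in pixels, round what is visible of it).
- manip.pinpoint(target, camera): "at" ([column, row] in pixels: a listed point, or the origin of a listed thing).
The state is a dict: "time_s": time; "joints": joint angles; "joint_vel": joint speeds; "joint_efforts": joint torques, N m; "eef_pos": TCP position; "tcp_rot": TCP orientation; "ft_force": force on the tool from outside, world axes, zero at the start; "wrist_torque": the same for the moment, N m; "grip_width": finger opening in mm.
Only numpy, scipy, OpenCV 4.12 (cv2) and the standard library are available. Lean on these libraries where they do the work, as an engineer would, in place of code of your own. Each camera call takes 0.05 s, during which the arm holds its last target.

## Task

Firm down the two paper labels on the blue sample case with the sprung label press: slide the case along the bench so that the label on its long side meets the rubber pad, squarely and with the whole label on the pad, and push until the pad is fully in. Then draw the case back, turn it, and do the same with the label on its end; leave the case standing there, end label at the pad, and let go. Keep the case flat on the bench and do not shift the things around it.

Things in the scene. Friction and masses are not known exactly. Their poses are not given: they have to be found in the camera images.
- case_mid (a point): Centre (half-way up) of the loose sample case: a closed blue box 100 (x) by 180 (y) by 50 mm high, flat lid, lying on the bench; about 0.3 kg, too wide to grip. x points through the labelled long side, y through the labelled end, z up. It starts with its centre 140 to 165 mm in front of the pad, labelled long side towards it, turned by up to 0.4 rad and up to 50 mm off to one side.
- side_label (a point): Point on the labelled long side of the case, mid-length, 28 mm above the bench: the case's +x face, 50 mm from its centre. The white paper label is 56 mm wide, centred along the side, and folds over the lid's edge by 16 mm, so it is seen from above too.
- end_label (a point): Point on the labelled end of the case, mid-width, 28 mm above the bench: the case's +y face, 90 mm from its centre. The same 56 mm wide paper label, centred on the end and folded over the lid's edge. The other end and the other long side are bare.
- pad_face (a point): Middle of the front face of the press's rubber pad, 28 mm above the bench; it moves with the pad. The face is upright, 90 mm wide (y), and reaches from 6 to 50 mm above the bench. x points into the press, the way the pad is pushed in, so the face looks along -x, roughly towards the robot; z up.
- press: The fixed part of the label press; origin on the bench below the pad face at rest, axes as for the pad. From 34 to 148 mm behind the face stand a steel bracket and grey base block, 86 mm wide and 62 mm high at most. The bench beside pad and block is free: a long side of the case centred on the pad overhangs it by 45 mm at each end.
- press_pad (a joint): How far the sprung pad is pushed in, in m: 0 at rest, 0.015 fully in at its stop. The spring pushes back with about 2 N at rest, rising to about 6 N fully in; it returns by itself and pushes the case back with it until the case's own friction on the bench holds it.
- spare_case: Bystander: smaller blue box without labels, 100 by 130 by 50 mm, to the left.
- scanner: Bystander: grey and black hand scanner, 185 mm long, 36 mm high, lying to the right.
- tube_rack: Bystander: blue tube rack 90 by 210 mm, 45 mm high with its tubes, to the right.
- label_roll: Bystander: roll of paper labels, 76 mm across, 30 mm high, lying behind and left of the press.
- wash_bottle: Bystander: white jar, 52 mm across, 65 mm high, standing behind and right of the press.
- marker: Bystander: marker pen, 134 mm long, lying to the left, nearer the robot.
- case: The same case, with its origin at the centre of its underside, axes as for case_mid.

How it is judged:
By the outcome, as a careful person would: the job done as asked, in the order asked, and still so for the second after the job is handed in, with the robot touching nothing.
It also fails if it takes over 72 s, if anything falls off the work surface, if the arm or the gripper's body presses on something with over 40 N, if the wrist force passes 120 N, or if a joint passes its speed limit or range.

## Working session

There is one attempt and no reset: what is moved stays moved. The work goes in short steps, Python scripts to look and compute and a tool call to move; the robot and the scene stay as the last step left them, time stands still between calls to the robot, and variables do not carry over. Pictures are saved under pics/ and viewed, and the job is handed in when it is done.

Besides the shell and the picture viewer there is one more tool, called after ">>>" in YAML: its name, and indented under it one key for each argument. move_arm: Moves the arm, as the interface text tells. Its arguments: {"type":"object","properties":{"increments":{"type":"array","items":{"type":"array","items":{"type":"array","items":{"type":"number"}}}}},"required":["increments"]}

```bash
mkdir -p pics
cat > h.py <<'E'
import numpy as np, cv2
from station import manip
def pix2w(cam,uv,z):
    c=manip.calibration(cam) if isinstance(cam,str) else cam
    R=np.array(c["R"]);t=np.array(c["t"])
    d=R.T@np.array([(uv[0]-c["cx"])/c["fx"],(uv[1]-c["cy"])/c["fy"],1.])
    o=-R.T@t
    return o+d*(z-o[2])/d[2]
def w2pix(cam,X):
    c=manip.calibration(cam) if isinstance(cam,str) else cam
    p=np.array(c["R"])@np.array(X,float)+np.array(c["t"])
    return np.array([c["fx"]*p[0]/p[2]+c["cx"],c["fy"]*p[1]/p[2]+c["cy"]])
def snap(cam,name):
    im=manip.grab_frame(cam); cv2.imwrite(f"pics/{name}.png",im); return im
E
python3 - <<'E'
from h import *
s=manip.observe(); print({k:np.round(v,2) for k,v in s.items()})
for c in ["top","side"]:
    snap(c,c+"0")
    for n,z in [("case_mid",25),("side_label",28),("end_label",28),("pad_face",28),("press",0)]:
        for r in manip.pinpoint(n,c)[:2]:
            print(c,n,round(r["confidence"],2),np.round(r["at"],1),np.round(pix2w(c,r["at"],z),1))
print(manip.observe()["time_s"])
E
```

```text
{'time_s': np.float64(0.0), 'joints': array([-63.89,  13.83,   0.21,  76.5 ,   0.  ,  90.  ]), 'joint_vel': array([-0.1 ,  0.01, -0.05, -0.17,  0.12,  0.02]), 'joint_efforts': array([ 0.000e+00, -3.723e+01,  2.524e+01,  2.000e-02, -0.000e+00,
       -0.000e+00]), 'eef_pos': array([ 219.81, -448.4 ,  230.41]), 'tcp_rot': array([-90.5 ,  89.88, 115.61]), 'ft_force': array([ 0.87,  0.15, -0.42]), 'wrist_torque': array([0.04, 0.06, 0.02]), 'grip_width': np.float64(85.44)}
top case_mid 0.89 [264.8 222. ] [495.   25.2  25. ]
top side_label 0.71 [274.7 207.3] [536.1  -1.8  28. ]
top side_label 0.42 [260.3 167.1] [648.9  39.9  28. ]
top end_label 0.71 [236.9 208.4] [531.8 103.2  28. ]
top pad_face 0.81 [260.2 170.6] [639.  40.  28.]
top pad_face 0.6 [412.5 168.4] [ 650.  -387.1   28. ]
top press 0.91 [258.2 171.7] [641.1  47.    0. ]
side case_mid 0.83 [283.5 227.4] [501.2  13.4  25. ]
side case_mid 0.31 [187.8 320.2] [549.9 384.9  25. ]
side side_label 0.78 [275.2 213.7] [547.4 -14.8  28. ]
side end_label 0.75 [257.5 238.9] [540.7  89.6  28. ]
side pad_face 0.83 [239.4 217. ] [629.3  52.3  28. ]
side press 0.71 [240.9 220. ] [633.1  41.8   0. ]
0.6
```

Run:
```python
import cv2
for c in("top","side"):
    i=cv2.imread(f"pics/{c}0.png"); cv2.imwrite(f"pics/{c}0c.png",cv2.resize(i[120:300,160:400],None,fx=3.3,fy=3.3,interpolation=cv2.INTER_CUBIC))
```

```text
(no output)
```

View pics/top0.png

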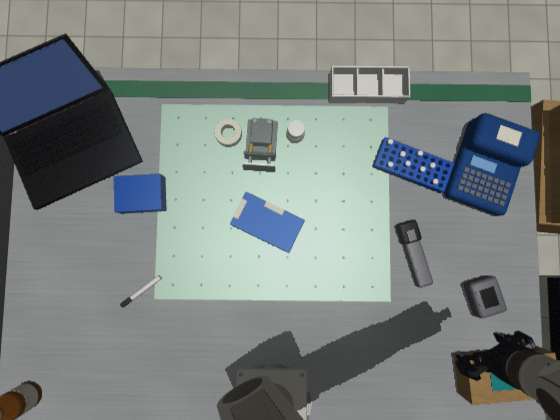

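View pics/side0.png

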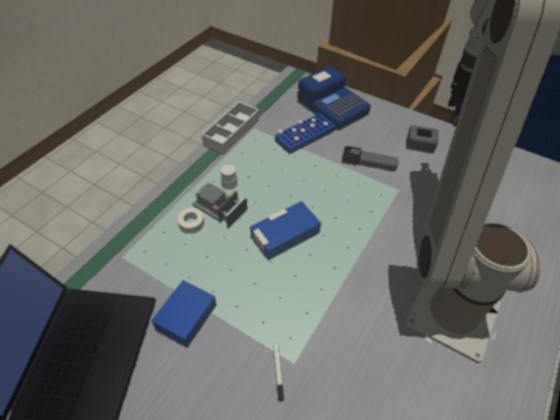

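```bash
ls pics
```

```text
side0.png
side0c.png
top0.png
top0c.png
```

View pics/top0c.png

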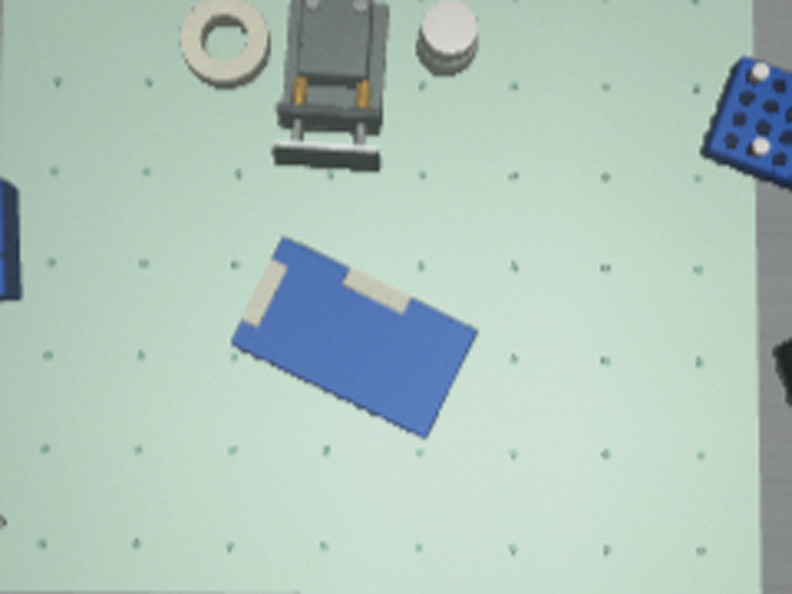

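The top view shows the case at about (268,222) px, turned clockwise, with its side label up-right and its end label on the left. The pad is at about (259,168) px. Next I'll fit the case and pad poses and plan a wrist look.

```bash
cat >> h.py <<'E'
from scipy.spatial.transform import Rotation as Ro
from scipy.optimize import minimize
def box_hull(c,x,y,yaw,L=100,W=180,H=50):
    cs,sn=np.cos(yaw),np.sin(yaw);P=[]
    for a in(-L/2,L/2):
        for b in(-W/2,W/2):
            for z in(0,H): P.append(w2pix(c,[x+cs*a-sn*b,y+sn*a+cs*b,z]))
    return cv2.convexHull(np.array(P,np.float32))[:,0]
def fit_case(cam,guess,mask=None,L=100,W=180):
    c=manip.calibration(cam)
    if mask is None: mask=manip.masks_of("case_mid",cam)[0]["mask"]
    m=cv2.resize(mask.astype(np.float32),None,fx=4,fy=4,interpolation=cv2.INTER_LINEAR)>0.5
    def cost(p):
        h=box_hull(c,p[0]*10,p[1]*10,p[2]/10,L,W)
        r=np.zeros(m.shape,np.uint8); cv2.fillPoly(r,[np.round(((h+.5)*4-.5)*16).astype(np.int32)],1,shift=4)
        r=r>0; return 1-(r&m).sum()/max(1,(r|m).sum())
    best=None
    for dy in(0,.15,-.15):
        s=minimize(cost,[guess[0]/10,guess[1]/10,(guess[2]+dy)*10],method="Nelder-Mead",options=dict(initial_simplex=None,xatol=.005,fatol=1e-5,maxiter=250))
        if best is None or s.fun<best.fun: best=s
    return np.array([best.x[0]*10,best.x[1]*10,best.x[2]/10]),best.fun
def toolR():
    return Ro.from_euler("xyz",manip.observe()["tcp_rot"],degrees=True).as_matrix()
def plan(target,tR,n):
    """print per-row tool increment for n rows (n cumulative equal)"""
    s=manip.observe();R=toolR()
    d=R.T@(np.array(target)-s["eef_pos"])/10
    rv=Ro.from_matrix(R.T@tR).as_rotvec()
    print("total turn",np.round(rv,3),"shift cm",np.round(d,2)," per row",np.round(rv/n,4),np.round(d/n,3))
def downR(jaw):
    """tool x down, tool y (jaw) along world angle jaw"""
    x=np.array([0,0,-1.]);y=np.array([np.cos(jaw),np.sin(jaw),0]);return np.c_[x,y,np.cross(x,y)]
E
python3 - <<'E'
from h import *
print(np.round(toolR(),2))
for c in("top","side"):
    snap(c,c+"1"); print(c,fit_case(c,[500,18,-.4]))
A=pix2w("top",[243.6,169.4],6);B=pix2w("top",[274.5,171.5],6);print(A,B,(A+B)/2,np.degrees(np.arctan2(-(A-B)[0],(A-B)[1])))
cc=manip.calibration("wrist");print(cc["fx"],np.round(np.array(cc["R"])@toolR(),2),np.array(cc["R"])@manip.observe()["eef_pos"]+cc["t"])
plan([480,35,330],downR(np.pi/2),1)
plan([480,35,330],downR(-np.pi/2),1)
E
```

```text
[[ 0.    0.44 -0.9 ]
 [ 0.   -0.9  -0.44]
 [-1.   -0.   -0.  ]]
top (array([ 4.94878472e+02,  1.87447917e+01, -4.26550926e-01]), np.float64(0.03362706370910562))
side (array([ 4.92540370e+02,  1.51017074e+01, -4.43966957e-01]), np.float64(0.028467080248148924))
[646.1291693   88.59166257   6.        ] [6.41036691e+02 1.32461598e-01 6.00000000e+00] [643.58293036  44.36206208   6.        ] -3.2948047704335157
339.47021395888885 [[ 0.    1.    0.  ]
 [-0.31 -0.    0.95]
 [ 0.95 -0.    0.31]] [  0.85269203  31.44699116 159.85893626]
total turn [-2.686  0.    -0.   ] shift cm [ -9.87 -32.02 -44.64]  per row [-2.6858e+00  1.0000e-04 -1.0000e-04] [ -9.867 -32.017 -44.64 ]
total turn [ 0.456 -0.    -0.   ] shift cm [ -9.87 -32.02 -44.64]  per row [ 4.558e-01 -0.000e+00 -1.000e-04] [ -9.867 -32.017 -44.64 ]
```

```bash
cat >> h.py <<'E'
def rows(target,tR,n,g,turnmax=.15):
    s=manip.observe();R=toolR();p=np.array(s["eef_pos"]);out=[]
    tot=Ro.from_matrix(R.T@tR).as_rotvec(); dp=(np.array(target)-p)/n
    for i in range(n):
        out.append([*np.round(tot/n,3),*np.round(R.T@dp/10,2),g]); R=R@Ro.from_rotvec(tot/n).as_matrix()
    for r in out: print([float(v) for v in r],end=",\n")
E
python3 - <<'E'
from h import *
rows([440,30,300],downR(np.pi/2),20,1)
E
```

```text
[-0.134, 0.0, -0.0, -0.34, -1.67, -2.04, 1.0],
[-0.134, 0.0, -0.0, -0.34, -1.38, -2.25, 1.0],
[-0.134, 0.0, -0.0, -0.34, -1.06, -2.41, 1.0],
[-0.134, 0.0, -0.0, -0.34, -0.73, -2.53, 1.0],
[-0.134, 0.0, -0.0, -0.34, -0.39, -2.61, 1.0],
[-0.134, 0.0, -0.0, -0.34, -0.03, -2.64, 1.0],
[-0.134, 0.0, -0.0, -0.34, 0.32, -2.62, 1.0],
[-0.134, 0.0, -0.0, -0.34, 0.67, -2.55, 1.0],
[-0.134, 0.0, -0.0, -0.34, 1.0, -2.44, 1.0],
[-0.134, 0.0, -0.0, -0.34, 1.32, -2.28, 1.0],
[-0.134, 0.0, -0.0, -0.34, 1.61, -2.08, 1.0],
[-0.134, 0.0, -0.0, -0.34, 1.88, -1.85, 1.0],
[-0.134, 0.0, -0.0, -0.34, 2.11, -1.58, 1.0],
[-0.134, 0.0, -0.0, -0.34, 2.3, -1.29, 1.0],
[-0.134, 0.0, -0.0, -0.34, 2.45, -0.97, 1.0],
[-0.134, 0.0, -0.0, -0.34, 2.56, -0.63, 1.0],
[-0.134, 0.0, -0.0, -0.34, 2.62, -0.28, 1.0],
[-0.134, 0.0, -0.0, -0.34, 2.63, 0.07, 1.0],
[-0.134, 0.0, -0.0, -0.34, 2.6, 0.42, 1.0],
[-0.134, 0.0, -0.0, -0.34, 2.52, 0.77, 1.0],
```

>>> move_arm:
  increments:
    - [[-0.134,0,0,-0.34,-1.7,-2.0,1],[-0.134,0,0,-0.34,-1.4,-2.2,1],[-0.134,0,0,-0.34,-1.1,-2.4,1],[-0.134,0,0,-0.34,-0.7,-2.5,1],[-0.134,0,0,-0.34,-0.4,-2.6,1],[-0.134,0,0,-0.34,0,-2.6,1],[-0.134,0,0,-0.34,0.3,-2.6,1],[-0.134,0,0,-0.34,0.7,-2.5,1],[-0.134,0,0,-0.34,1.0,-2.4,1],[-0.134,0,0,-0.34,1.3,-2.3,1]]

```text
time_s: 1.8
eef_pos: [326.2, -203.0, 266.2]
tcp_rot: [37.0, 89.9, -37.4]
ft_force: [0.7, -0.3, 0.2]
grip_width: 85.5
```

Run:
```python
from h import *
print(manip.observe()["joints"]);rows([440,30,300],downR(np.pi/2),10,1)
```

```text
[-3.18835733e+01 -3.72566287e-01 -1.07886770e+01  7.94475698e+01
 -1.30792773e-02  4.25265676e+01]
[-0.13, 0.0, 0.0, -0.34, 1.72, -1.94, 1.0],
[-0.13, 0.0, 0.0, -0.34, 1.96, -1.7, 1.0],
[-0.13, 0.0, 0.0, -0.34, 2.16, -1.43, 1.0],
[-0.13, 0.0, 0.0, -0.34, 2.33, -1.14, 1.0],
[-0.13, 0.0, 0.0, -0.34, 2.46, -0.83, 1.0],
[-0.13, 0.0, 0.0, -0.34, 2.54, -0.5, 1.0],
[-0.13, 0.0, 0.0, -0.34, 2.59, -0.17, 1.0],
[-0.13, 0.0, 0.0, -0.34, 2.59, 0.17, 1.0],
[-0.13, 0.0, 0.0, -0.34, 2.54, 0.5, 1.0],
[-0.13, 0.0, 0.0, -0.34, 2.46, 0.83, 1.0],
```

>>> move_arm:
  increments:
    - [[-0.13,0,0,-0.34,1.7,-1.9,1],[-0.13,0,0,-0.34,2.0,-1.7,1],[-0.13,0,0,-0.34,2.2,-1.4,1],[-0.13,0,0,-0.34,2.3,-1.1,1],[-0.13,0,0,-0.34,2.5,-0.8,1],[-0.13,0,0,-0.34,2.5,-0.5,1],[-0.13,0,0,-0.34,2.6,-0.2,1],[-0.13,0,0,-0.34,2.6,0.2,1],[-0.13,0,0,-0.34,2.5,0.5,1],[-0.13,0,0,-0.34,2.5,0.8,1]]

```text
time_s: 2.8
eef_pos: [437.9, 42.8, 303.4]
tcp_rot: [-25.6, 89.5, -22.3]
ft_force: [-0.3, -0.1, 0.3]
grip_width: 85.5
```

Run:
```python
from h import *
print(manip.observe()["joints"])
im=snap("wrist","w1")
print(fit_case("wrist",[494,17,-.43]))
for n,z in [("case_mid",25),("side_label",28),("end_label",28),("pad_face",28),("press",0)]:
    for r in manip.pinpoint(n,"wrist")[:1]:
        print(n,round(r["confidence"],2),np.round(r["at"],1),np.round(pix2w("wrist",r["at"],z),1))
```

```text
[ 5.73452195  5.3883993   0.77669863 84.9802218  -0.21770819  2.43621195]
(array([ 4.98711887e+02,  2.10812901e+01, -4.39626277e-01]), np.float64(0.026522925186189927))
case_mid 0.86 [261.9 202.8] [489.9  18.3  25. ]
side_label 0.7 [244.4 239.9] [541.3  -4.3  28. ]
end_label 0.57 [319.2 238.3] [533.6  94.6  28. ]
pad_face 0.86 [275.  304.7] [639.3  39.7  28. ]
press 0.9 [276.2 299.8] [649.7  41.1   0. ]
```

View pics/w1.png

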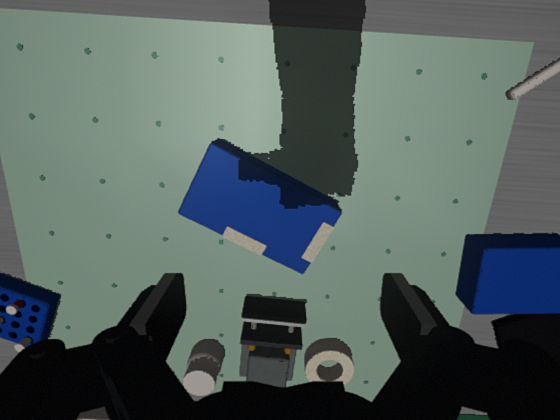

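Run:
```python
import cv2
i=cv2.imread("pics/w1.png"); cv2.imwrite("pics/w1c.png",cv2.resize(i[270:390,220:330],None,fx=5,fy=5,interpolation=cv2.INTER_NEAREST))
```

```text
(no output)
```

View pics/w1c.png

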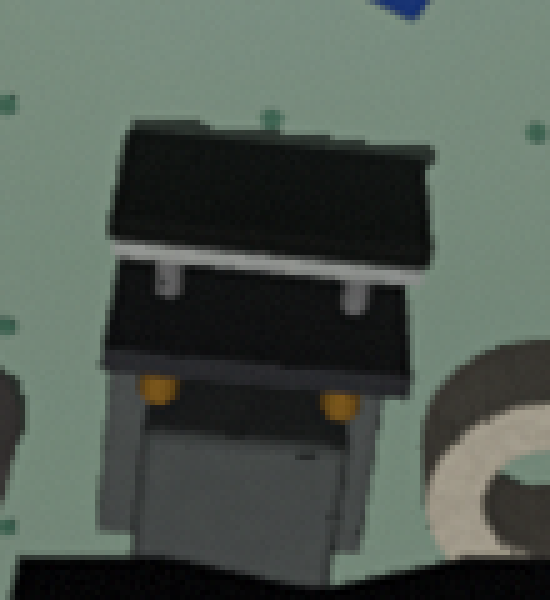

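Run:
```python
from h import *
for z,a,b in [(6,(246.2,295.5),(305.8,301)),(50,(242.2,317.2),(306.2,323))]:
    A=pix2w("wrist",a,z);B=pix2w("wrist",b,z);d=B-A
    print(z,np.round(A),np.round(B),np.round((A+B)/2,1),np.linalg.norm(d),np.degrees(np.arctan2(-d[0],d[1])))
```

```text
6 [641.  -4.   6.] [646.  85.   6.] [643.1  40.7   6. ] 89.46616059143746 -3.2454203838577973
50 [647.  -5.  50.] [652.  84.  50.] [649.2  39.5  50. ] 88.5151309257866 -3.2708620479883677
```

Run:
```python
from h import *
rows([497,20,50],downR(np.pi/2-.43),10,1)
```

```text
[0.048, 0.001, 0.0, 2.54, -0.23, 0.57, 1.0],
[0.048, 0.001, 0.0, 2.53, -0.2, 0.58, 1.0],
[0.048, 0.001, 0.0, 2.53, -0.18, 0.59, 1.0],
[0.048, 0.001, 0.0, 2.53, -0.15, 0.6, 1.0],
[0.048, 0.001, 0.0, 2.53, -0.12, 0.61, 1.0],
[0.048, 0.001, 0.0, 2.53, -0.09, 0.62, 1.0],
[0.048, 0.001, 0.0, 2.53, -0.06, 0.62, 1.0],
[0.048, 0.001, 0.0, 2.53, -0.03, 0.63, 1.0],
[0.048, 0.001, 0.0, 2.53, -0.0, 0.63, 1.0],
[0.048, 0.001, 0.0, 2.53, 0.03, 0.63, 1.0],
```

>>> move_arm:
  increments:
    - [[0.048,0,0,2.5,-0.2,0.6,1],[0.048,0,0,2.5,-0.2,0.6,1],[0.048,0,0,2.5,-0.2,0.6,1],[0.048,0,0,2.5,-0.15,0.6,1],[0.048,0,0,2.5,-0.1,0.6,1],[0.048,0,0,2.5,-0.1,0.6,1],[0.048,0,0,2.5,0,0.6,1],[0.048,0,0,2.5,0,0.6,1],[0.048,0,0,2.0,0,0.6,1],[0.048,0,0,1.5,0,0.6,1]]

```text
time_s: 4.15
eef_pos: [498.8, 9.3, 65.1]
tcp_rot: [14.3, 89.0, -12.7]
ft_force: [0.2, -0.1, 0.2]
grip_width: 85.6
```

Run:
```python
from h import *
print(np.degrees(np.arctan2(*toolR()[[1,0],1])));rows([497,20,40],downR(np.pi/2-.43),5,1)
im=snap("wrist","w2"); im=snap("top","t2")
```

```text
62.904842466648866
[-0.009, 0.003, -0.001, 0.5, 0.17, -0.14, 1.0],
[-0.009, 0.003, -0.001, 0.5, 0.17, -0.13, 1.0],
[-0.009, 0.003, -0.001, 0.5, 0.18, -0.13, 1.0],
[-0.009, 0.003, -0.001, 0.5, 0.18, -0.13, 1.0],
[-0.009, 0.003, -0.001, 0.5, 0.18, -0.13, 1.0],
```

View pics/w2.png

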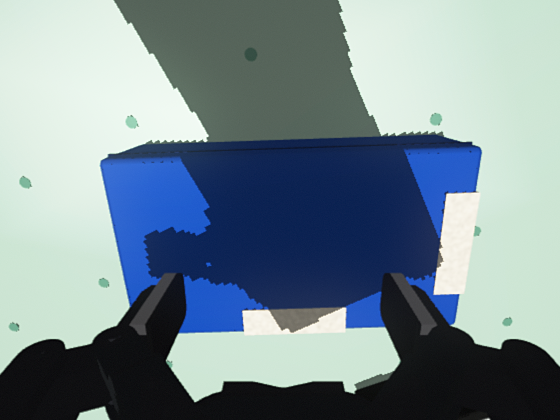

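>>> move_arm:
  increments:
    - [[-0.009,0,0,0.5,0.2,-0.1,1],[-0.009,0,0,0.5,0.2,-0.1,1],[-0.009,0.003,0,0.4,0.2,-0.1,1],[-0.009,0.003,0,0.4,0.2,-0.1,1],[-0.009,0.003,0,0.3,0.2,-0.1,1],[0,0,0,0.2,0,0,1],[0,0,0,0.2,0,0,1],[0,0,0,0.2,0,0,1],[0,0,0,0.1,0,0,1],[0,0,0,0.1,0,0,1]]

```text
time_s: 5.25
eef_pos: [499.6, 20.9, 37.0]
tcp_rot: [26.7, 89.4, 2.6]
ft_force: [-1.3, 1.4, 9.9]
grip_width: 85.2
```

>>> move_arm:
  increments:
    - [[-0.02,0,0,0.2,0.35,0.4,1],[-0.02,0,0,0.2,0.35,0.4,1],[-0.02,0,0,0.2,0.35,0.4,1],[-0.02,0,0,0.2,0.35,0.4,1],[-0.02,0,0,0.2,0.32,0.42,1],[-0.02,0,0,0.2,0.3,0.42,1],[-0.02,0,0,0.2,0.3,0.43,1],[-0.02,0,0,0.2,0.3,0.44,1],[-0.02,0,0,0.2,0.28,0.45,1],[-0.02,0,0,0.2,0.28,0.45,1]]

```text
time_s: 6.25
eef_pos: [534.1, 27.0, 37.5]
tcp_rot: [-113.1, 88.9, -125.5]
ft_force: [-9.9, -5.7, 19.5]
grip_width: 85.3
```

Run:
```python
from h import *
print(np.degrees(np.arctan2(*toolR()[[1,0],1])))
im=snap("wrist","w3");print(fit_case("wrist",[530,25,-.3]))
im=snap("side","s3");print(fit_case("side",[530,25,-.3]))
```

```text
77.59453240001088
(array([ 5.09187391e+02,  2.28286732e+01, -4.56176922e-01]), np.float64(0.08442355597217233))
(array([ 5.05541345e+02,  2.08691332e+01, -4.73089821e-01]), np.float64(0.10946224659188086))
```

View pics/w3.png

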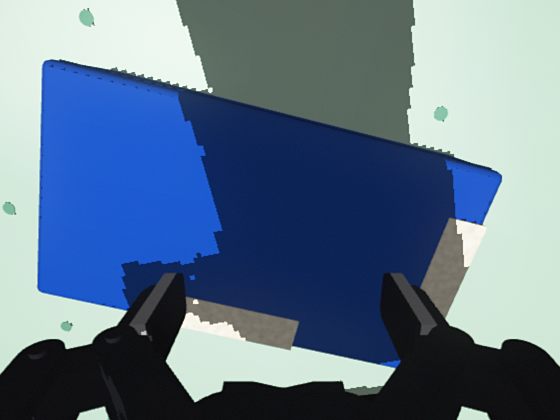

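```bash
cat >> h.py <<'E'
def st():
    s=manip.observe();R=toolR();print("jaw",round(np.degrees(np.arctan2(R[1,1],R[0,1])),2),"tilt x-axis",np.round(R[:,0],3),"p",np.round(s["eef_pos"],1),"f",np.round(s["ft_force"],1),"t",s["time_s"])
E
python3 - <<'E'
from h import *
st();rows([385,22,110],downR(np.radians(86.7)),9,1)
E
```

```text
jaw 77.54 tilt x-axis [-0.009 -0.015 -1.   ] p [535.   27.3  37.5] f [-6.6 -2.9 15. ] t 6.45
[-0.018, -0.001, 0.002, -0.79, -0.43, -1.62, 1.0],
[-0.018, -0.001, 0.002, -0.79, -0.4, -1.63, 1.0],
[-0.018, -0.001, 0.002, -0.79, -0.37, -1.63, 1.0],
[-0.018, -0.001, 0.002, -0.8, -0.34, -1.64, 1.0],
[-0.018, -0.001, 0.002, -0.8, -0.31, -1.64, 1.0],
[-0.018, -0.001, 0.002, -0.8, -0.28, -1.65, 1.0],
[-0.018, -0.001, 0.002, -0.8, -0.25, -1.65, 1.0],
[-0.018, -0.001, 0.002, -0.8, -0.22, -1.65, 1.0],
[-0.018, -0.001, 0.002, -0.8, -0.19, -1.66, 1.0],
```

>>> move_arm:
  increments:
    - [[0,0,0,-3.0,0,0,1],[0,0,0,-3.0,0,0,1],[-0.02,0,0.002,-0.5,-0.5,-1.9,1],[-0.02,0,0.002,-0.4,-0.4,-1.9,1],[-0.02,0,0.002,0,-0.4,-1.9,1],[-0.02,0,0.002,0,-0.3,-1.9,1],[-0.02,0,0.002,0,-0.3,-1.9,1],[-0.02,0,0.002,0,-0.3,-1.9,1],[-0.02,0,0.002,0,-0.2,-1.9,1],[-0.02,0,0.002,0,-0.2,-1.9,1]]

```text
time_s: 7.45
eef_pos: [379.4, 23.8, 111.8]
tcp_rot: [79.2, 89.9, 76.2]
ft_force: [-0.2, -0.3, -0.3]
grip_width: 85.5
```

Run:
```python
from h import *
st()
im=snap("wrist","w4")
im=snap("side","s4");print(fit_case("side",[507,22,-.45]));
im=snap("top","t4");print(fit_case("top",[507,22,-.45]));st()
rows([390,20,4],downR(np.radians(86.7)),10,1)
```

```text
jaw 86.99 tilt x-axis [ 0.001  0.002 -1.   ] p [379.4  23.8 111.8] f [-0.2 -0.3 -0.3] t 7.45
(array([ 5.05635706e+02,  2.05757372e+01, -4.49135212e-01]), np.float64(0.08001101873184413))
(array([ 5.07892083e+02,  2.37538046e+01, -4.55065222e-01]), np.float64(0.0262666532095277))
jaw 86.92 tilt x-axis [ 0.002  0.002 -1.   ] p [381.4  23.9 112.1] f [ 0.9 -0.6 -0. ] t 7.7
[0.0, 0.0, -0.0, 1.08, -0.04, 0.09, 1.0],
[0.0, 0.0, -0.0, 1.08, -0.04, 0.09, 1.0],
[0.0, 0.0, -0.0, 1.08, -0.04, 0.09, 1.0],
[0.0, 0.0, -0.0, 1.08, -0.04, 0.09, 1.0],
[0.0, 0.0, -0.0, 1.08, -0.04, 0.09, 1.0],
[0.0, 0.0, -0.0, 1.08, -0.04, 0.09, 1.0],
[0.0, 0.0, -0.0, 1.08, -0.03, 0.09, 1.0],
[0.0, 0.0, -0.0, 1.08, -0.03, 0.09, 1.0],
[0.0, 0.0, -0.0, 1.08, -0.03, 0.09, 1.0],
[0.0, 0.0, -0.0, 1.08, -0.03, 0.09, 1.0],
```

View pics/t4.png

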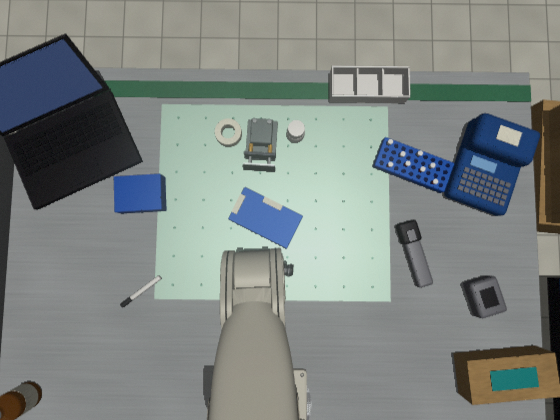

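View pics/w4.png

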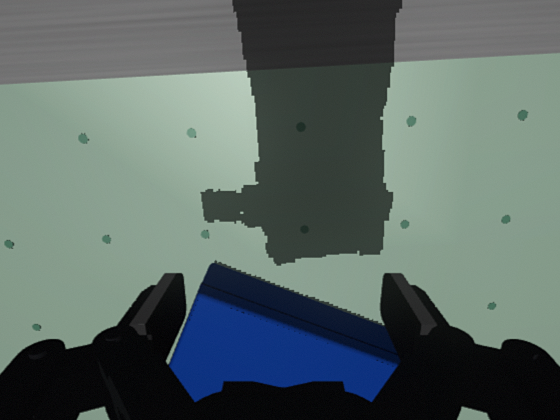

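>>> move_arm:
  increments:
    - [[0,0,0,1.5,-0.04,0.05,1],[0,0,0,1.5,-0.04,0.05,1],[0,0,0,1.5,-0.04,0.05,1],[0,0,0,1.5,-0.04,0.05,1],[0,0,0,1.4,-0.04,0.05,1],[0,0,0,1.2,-0.04,0.05,1],[0,0,0,1.0,-0.04,0.05,1],[0,0,0,0.6,-0.04,0,1],[0,0,0,0.3,0,0,1],[0,0,0,0.2,0,0,1]]

```text
time_s: 8.7
eef_pos: [401.7, 21.3, 2.4]
tcp_rot: [12.5, 89.0, 9.3]
ft_force: [0.5, 0.2, 0.2]
grip_width: 85.3
```

>>> move_arm:
  increments:
    - [[0,0,0,0,0,0.6,1],[0,0,0,0,0,0.6,1],[0,0,0,0,0,0.6,1],[0,0,0,0,0,0.6,1],[0,0,0,0,0,0.6,1],[0,0,0,0,0,0.6,1],[0,0,0,0,0,0.6,1],[0,0,0,0,0,0.6,1],[0,0,0,0,0,0.6,1],[0,0,0,0,0,0.6,1]]

```text
time_s: 9.7
eef_pos: [465.7, 17.3, 4.1]
tcp_rot: [10.6, 89.1, 7.4]
ft_force: [-1.3, -0.6, 0.6]
grip_width: 85.1
```

Run:
```python
from h import *
st()
im=snap("wrist","w5")
im=snap("top","t5");print(fit_case("top",[520,25,-.3]));st()
```

```text
jaw 86.75 tilt x-axis [ 0.016  0.002 -1.   ] p [465.7  17.3   4.1] f [-1.3 -0.6  0.6] t 9.7
(array([ 5.39075988e+02,  2.88855368e+01, -1.68416711e-01]), np.float64(0.4450221016676713))
jaw 86.76 tilt x-axis [ 0.017  0.002 -1.   ] p [466.4  17.5   4.3] f [0.3 0.5 0.8] t 9.85
```

View pics/w5.png

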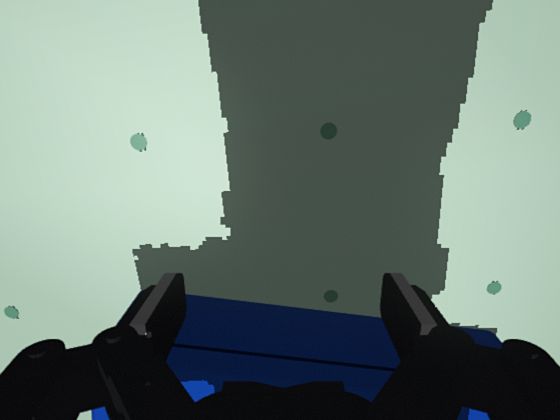

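>>> move_arm:
  increments:
    - [[0,0,0,0,0,0.5,1],[0,0,0,0.05,0,0.5,1],[0,0,0,0.05,0,0.5,1],[0,0,0,0.05,0.1,0.4,1],[0,0,0,0.05,0.12,0.4,1],[0,0,0,0,0.12,0.4,1],[0,0,0,0,0.12,0.4,1],[0,0,0,0,0.12,0.3,1],[0,0,0,0,0.1,0.3,1],[0,0,0,0,0.1,0.2,1]]

```text
time_s: 10.85
eef_pos: [506.6, 23.1, 2.2]
tcp_rot: [9.1, 89.3, 5.8]
ft_force: [-1.3, -1.6, -0.2]
grip_width: 85.3
```

Run:
```python
from h import *
st()
im=snap("wrist","w6")
im=snap("side","s6")
im=snap("top","t6");print(fit_case("top",[575,35,-.06]));st()
for c in("side","top"):
    i=cv2.imread(f"pics/{c[0]}6.png"); cv2.imwrite(f"pics/{c[0]}6c.png",cv2.resize(i[120:300,160:400],None,fx=3.3,fy=3.3,interpolation=cv2.INTER_CUBIC))
```

```text
jaw 86.76 tilt x-axis [ 0.013  0.001 -1.   ] p [506.6  23.1   2.2] f [-1.3 -1.6 -0.2] t 10.85
(array([ 5.70103577e+02,  3.79960098e+01, -6.21607082e-02]), np.float64(0.7132978458783146))
jaw 86.77 tilt x-axis [ 0.014  0.002 -1.   ] p [506.9  23.3   2.4] f [-0.2 -0.   0.2] t 11.05
```

View pics/t6c.png

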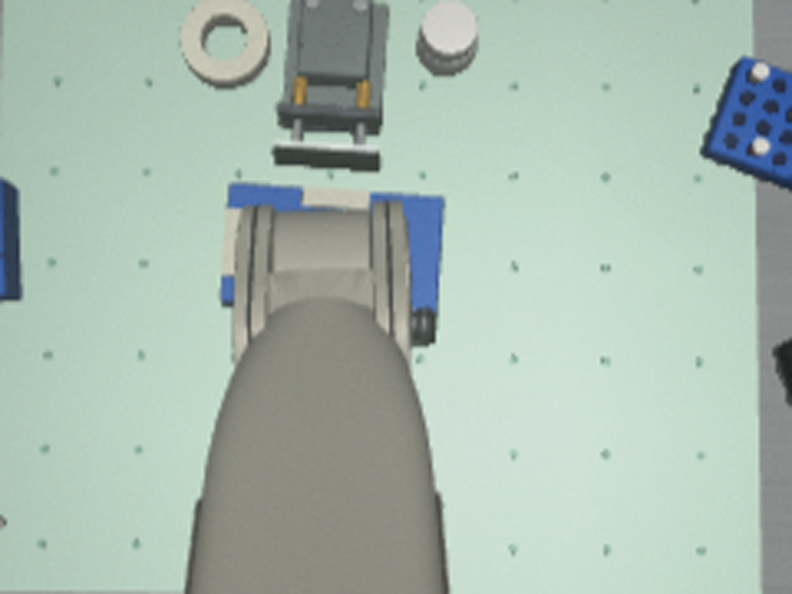

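View pics/s6c.png

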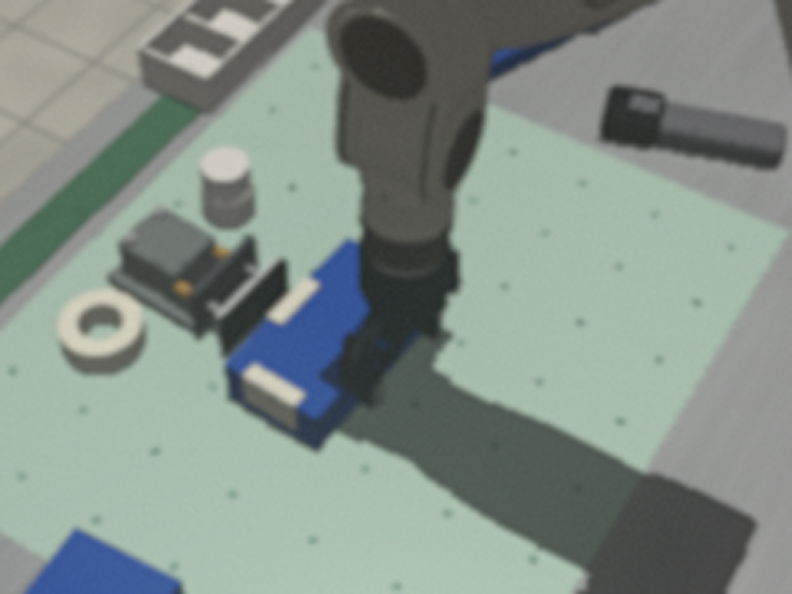

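View pics/w6.png

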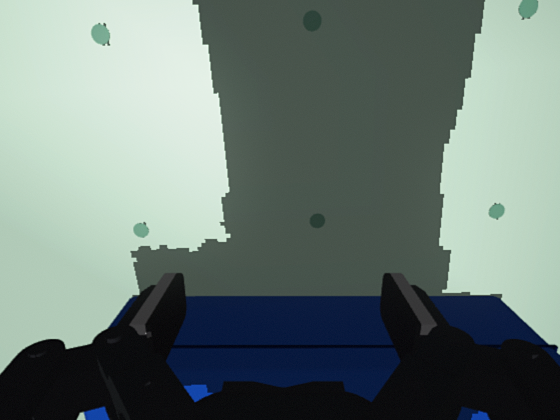

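Run:
```python
from h import *
f=lambda x,y:(160+x/3.3,120+y/3.3)
A=pix2w("top",f(229,184),50);B=pix2w("top",f(445,198),50);d=A-B
print(A,B,(A+B)/2,np.linalg.norm(d),np.degrees(np.arctan2(-d[0],d[1])))
for a,b in((302,188),(370,192)),: print((pix2w("top",f(*a),50)+pix2w("top",f(*b),50))/2)
for a,b in((303,188),(369,192)),: print((pix2w("top",f(*a),50)+pix2w("top",f(*b),50))/2)
A=pix2w("top",f(276,164),6);B=pix2w("top",f(378,171),6);print((A+B)/2)
A=pix2w("top",f(273,148),50);B=pix2w("top",f(380,153),50);print((A+B)/2)
```

```text
[619.52371896 123.3318326   50.        ] [609.76934185 -56.37184612  50.        ] [614.64653041  33.47999324  50.        ] 179.9682194751222 -3.1069854630866263
[615.47574171  34.2844865   50.        ]
[615.47574308  34.28437518  50.        ]
[642.69321116  44.23146205   6.        ]
[648.6875367   42.69869325  50.        ]
```

>>> move_arm:
  increments:
    - [[0,0,0,0,0,0.3,1],[0,0,0,0,0.12,0.3,1],[0,0,0,0,0.14,0.3,1],[0,0,0,0,0.14,0.3,1],[0,0,0,0,0.14,0.3,1],[0,0,0,0,0.14,0.3,1],[0,0,0,0,0.14,0.3,1],[0,0,0,0,0.14,0.3,1],[0,0,0,0,0.1,0.2,1],[0,0,0,0,0,0,1]]

```text
time_s: 12.05
eef_pos: [533.4, 32.6, 2.2]
tcp_rot: [6.5, 89.5, 3.3]
ft_force: [-2.6, -0.5, 0.8]
grip_width: 85.1
```

Run:
```python
from h import *
st()
im=snap("top","t7");st()
for c in("top",):
    i=cv2.imread(f"pics/{c[0]}7.png"); cv2.imwrite(f"pics/{c[0]}7c.png",cv2.resize(i[150:250,200:320],None,fx=6,fy=6,interpolation=cv2.INTER_CUBIC))
```

```text
jaw 86.75 tilt x-axis [ 0.01   0.001 -1.   ] p [533.4  32.6   2.2] f [-2.6 -0.5  0.8] t 12.05
jaw 86.75 tilt x-axis [ 0.01   0.001 -1.   ] p [533.4  32.6   2.2] f [-2.8 -0.3  0.9] t 12.1
```

View pics/t7c.png

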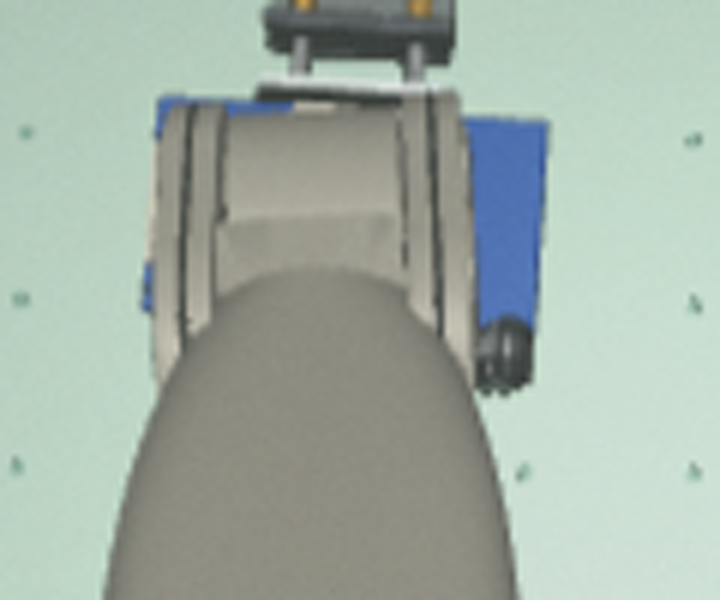

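>>> move_arm:
  increments:
    - [[0,0,0,0,0,0.3,1],[0,0,0,0,0,0.3,1],[0,0,0,0,0,0.3,1],[0,0,0,0,0,0.3,1],[0,0,0,0,0,0.3,1],[0,0,0,0,0,0.3,1],[0,0,0,0,0,0.2,1],[0,0,0,0,0,0.2,1],[0,0,0,0,0,0.2,1],[0,0,0,0,0,0.2,1]]

```text
time_s: 13.1
eef_pos: [537.1, 32.7, 0.7]
tcp_rot: [174.2, 88.1, 171.1]
ft_force: [-8.2, 0.0, 5.9]
grip_width: 85.4
```

Run:
```python
from h import *
st()
im=snap("top","t8");im=snap("side","s8");im=snap("wrist","w8");st();print(manip.observe()["joints"])
i=cv2.imread("pics/t8.png"); a=cv2.resize(i[150:220,210:310],None,fx=6,fy=6,interpolation=cv2.INTER_CUBIC)
i=cv2.imread("pics/s8.png"); cv2.imwrite("pics/s8c.png",cv2.resize(i[160:260,180:310],None,fx=6,fy=6,interpolation=cv2.INTER_CUBIC))
cv2.imwrite("pics/t8c.png",a)
```

```text
jaw 86.88 tilt x-axis [-0.032  0.005 -0.999] p [537.1  32.7   0.7] f [-8.2  0.   5.9] t 13.1
jaw 86.88 tilt x-axis [-0.032  0.005 -0.999] p [537.1  32.7   0.7] f [-8.2  0.6  5.5] t 13.25
[  3.25975438  31.23864642 -10.98834004  49.5984293    0.3971293
   6.36609821]
```

View pics/t8c.png

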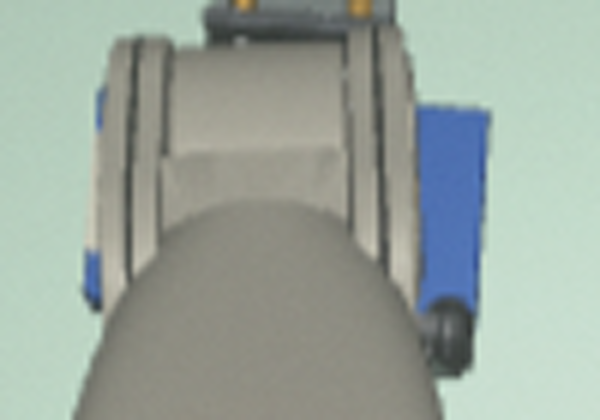

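View pics/s8c.png

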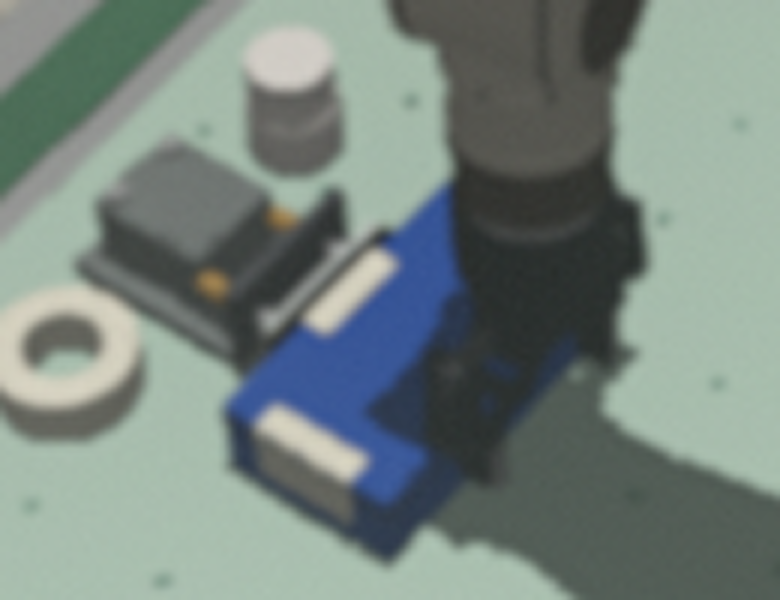

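View pics/w8.png

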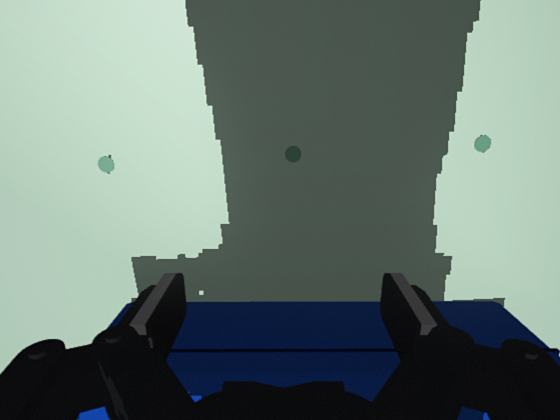

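>>> move_arm:
  increments:
    - [[0,-0.015,0,-0.1,0,0.2,1],[0,-0.015,0,-0.1,0,0.2,1],[0,-0.015,0,-0.05,0,0.2,1],[0,-0.01,0,0,0,0.3,1],[0,-0.01,0,0,0,0.3,1],[0,-0.01,0,0,0,0.3,1],[0,-0.01,0,0,0,0.3,1],[0,-0.01,0,0,0,0.3,1],[0,-0.01,0,0,0,0.3,1],[0,-0.01,0,0,0,0.3,1]]

```text
time_s: 14.25
eef_pos: [546.7, 32.1, -0.1]
tcp_rot: [4.0, 86.9, 1.0]
ft_force: [-10.5, 0.3, 4.4]
grip_width: 85.3
```

```bash
cat > look.py <<'E'
from h import *
import sys
k=sys.argv[1]; st()
snap("top","t"+k);snap("side","s"+k)
i=cv2.imread(f"pics/t{k}.png"); a=cv2.resize(i[150:220,210:310],(600,420),interpolation=cv2.INTER_CUBIC)
i=cv2.imread(f"pics/s{k}.png"); cv2.imwrite(f"pics/s{k}c.png",cv2.resize(i[160:260,180:310],None,fx=6,fy=6,interpolation=cv2.INTER_CUBIC))
cv2.imwrite(f"pics/t{k}c.png",a)
E
python3 look.py 9
```

```text
jaw 86.93 tilt x-axis [ 0.055  0.001 -0.998] p [ 5.467e+02  3.210e+01 -1.000e-01] f [-10.5   0.3   4.4] t 14.25
```

View pics/t9c.png

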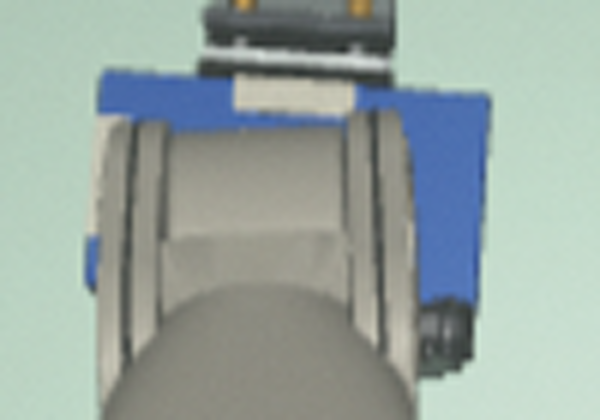

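View pics/s9c.png

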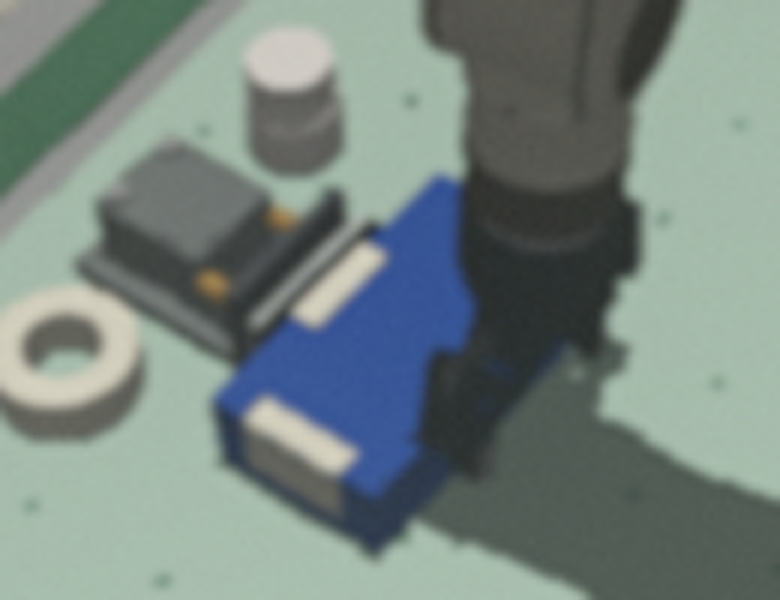

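>>> move_arm:
  increments:
    - [[0,0,0,-0.05,0,0.3,1],[0,0,0,-0.05,0,0.3,1],[0,0,0,-0.05,0,0.3,1],[0,0,0,-0.05,0,0.4,1],[0,0,0,-0.05,0,0.4,1],[0,0,0,-0.05,0,0.4,1],[0,0,0,0,0,0.4,1],[0,0,0,0,0,0.4,1],[0,0,0,0,0,0.4,1],[0,0,0,0,0,0.4,1]]

```text
time_s: 15.35
eef_pos: [547.5, 32.0, 0.1]
tcp_rot: [161.7, 89.3, 158.6]
ft_force: [-14.7, 2.0, 10.8]
grip_width: 85.4
```

```bash
python3 look.py 10
```

```text
jaw 86.94 tilt x-axis [-0.011  0.004 -1.   ] p [5.475e+02 3.200e+01 1.000e-01] f [-14.7   2.   10.8] t 15.35
```

View pics/t10c.png

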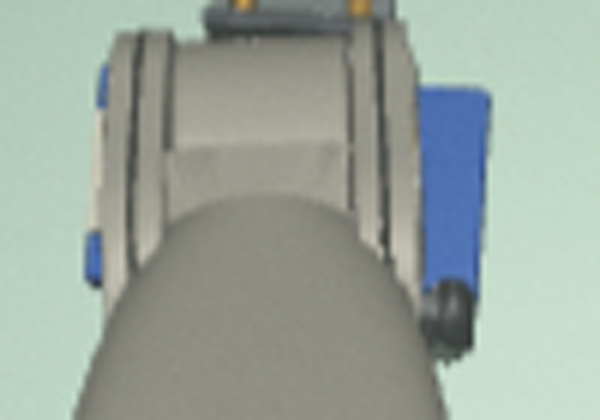

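>>> move_arm:
  increments:
    - [[0,-0.01,0,-0.1,0,0.4,1],[0,-0.01,0,-0.1,0,0.4,1],[0,-0.01,0,-0.1,0,0.4,1],[0,-0.01,0,-0.05,0,0.4,1],[0,-0.01,0,-0.05,0,0.5,1],[0,-0.01,0,0,0,0.5,1],[0,-0.01,0,0,0,0.5,1],[0,-0.01,0,0,0,0.5,1],[0,-0.01,0,0,0,0.5,1],[0,-0.01,0,0,0,0.5,1]]

```text
time_s: 16.45
eef_pos: [548.1, 31.7, -1.0]
tcp_rot: [24.9, 89.5, 21.9]
ft_force: [-15.1, 1.2, 11.2]
grip_width: 85.4
```

```bash
python3 look.py 11
```

```text
jaw 86.95 tilt x-axis [ 0.008  0.003 -1.   ] p [548.1  31.7  -1. ] f [-15.1   1.2  11.2] t 16.45
```

View pics/t11c.png

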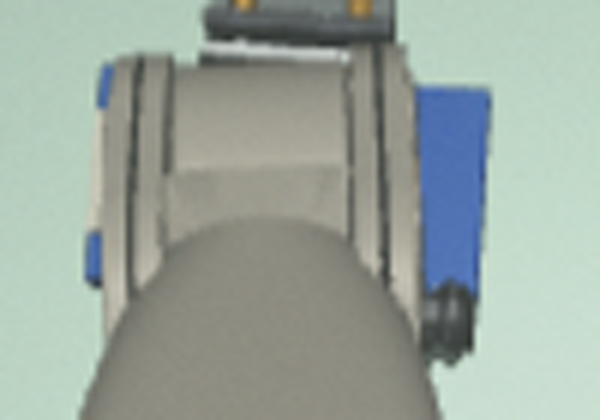

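View pics/s11c.png

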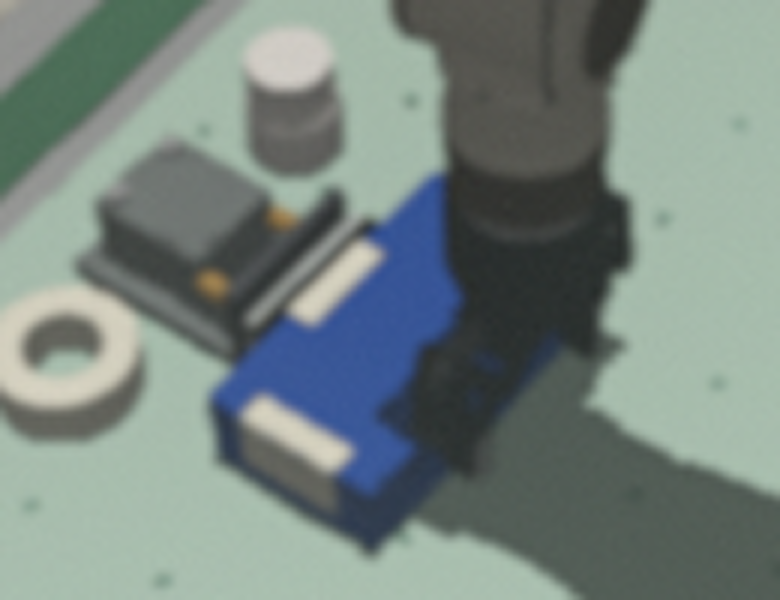

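>>> move_arm:
  increments:
    - [[0,0,0,-0.1,0,-0.4,1],[0,0,0,0,0,-0.4,1],[0,0,0,0,0,-0.4,1],[0,0,0,0,0,-0.5,1],[0,0,0,0,0,-0.8,1],[0,0,0,0,0,-0.8,1],[0,0,0,-3,0,-0.2,0],[0,0,0,-3.5,0,0,-1],[0,0,0,-3.5,0,0,-1],[0,0,0,-1,0,0,-1]]

```text
time_s: 17.55
eef_pos: [513.6, 33.9, 114.4]
tcp_rot: [13.4, 88.7, 10.4]
ft_force: [1.1, -0.8, 0.3]
grip_width: 28.1
```

```bash
python3 look.py 12
python3 - <<'E'
from h import *
snap("wrist","w12")
rows([664,-32,110],downR(np.radians(86.7)),10,-1)
E
```

```text
jaw 87.0 tilt x-axis [ 0.022  0.004 -1.   ] p [513.6  33.9 114.4] f [ 1.1 -0.8  0.3] t 17.55
[0.001, 0.002, -0.0, 0.03, -0.58, 1.56, -1.0],
[0.001, 0.002, -0.0, 0.03, -0.58, 1.56, -1.0],
[0.001, 0.002, -0.0, 0.02, -0.58, 1.56, -1.0],
[0.001, 0.002, -0.0, 0.02, -0.57, 1.56, -1.0],
[0.001, 0.002, -0.0, 0.02, -0.57, 1.56, -1.0],
[0.001, 0.002, -0.0, 0.02, -0.57, 1.56, -1.0],
[0.001, 0.002, -0.0, 0.01, -0.57, 1.56, -1.0],
[0.001, 0.002, -0.0, 0.01, -0.57, 1.56, -1.0],
[0.001, 0.002, -0.0, 0.01, -0.57, 1.56, -1.0],
[0.001, 0.002, -0.0, 0.01, -0.57, 1.56, -1.0],
```

View pics/t12c.png

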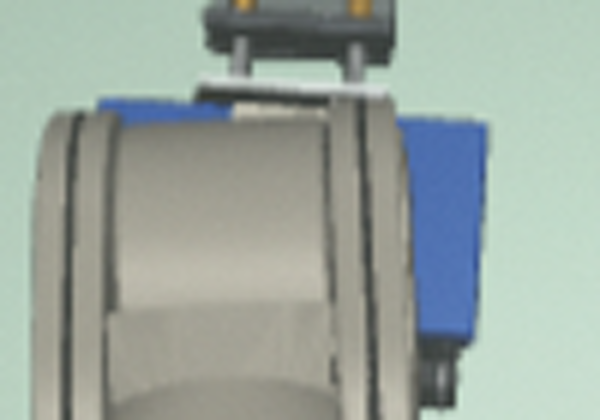

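View pics/w12.png

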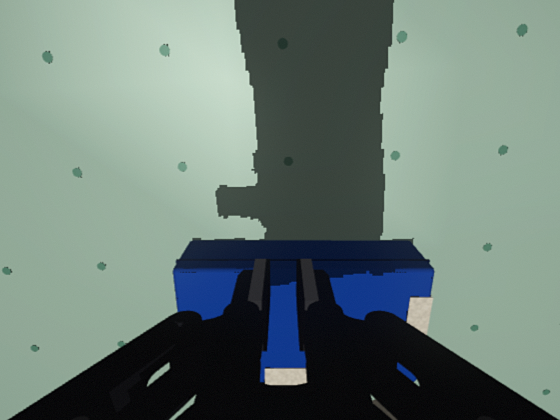

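>>> move_arm:
  increments:
    - [[0,0.002,0,0,-0.6,1.6,-1],[0,0.002,0,0,-0.6,1.6,-1],[0,0.002,0,0,-0.6,1.6,-1],[0,0.002,0,0,-0.6,1.6,-1],[0,0.002,0,0,-0.6,1.6,-1],[0,0.002,0,0,-0.6,1.6,-1],[0,0.002,0,0,-0.6,1.6,-1],[0,0.002,0,0,-0.6,1.6,-1],[0,0.002,0,0,-0.6,1.5,-1],[0,0.002,0,0,-0.6,1.0,-1]]

```text
time_s: 18.7
eef_pos: [651.1, -35.3, 82.7]
tcp_rot: [176.0, 87.5, 173.2]
ft_force: [0.0, 0.5, 0.1]
grip_width: 0.2
```

Run:
```python
from h import *
st();snap("wrist","w13")
rows([665,-36,30],downR(np.radians(86.7)),10,-1)
```

```text
jaw 87.14 tilt x-axis [-0.044  0.005 -0.999] p [651.1 -35.3  82.7] f [0.  0.5 0.1] t 18.7
[0.001, -0.004, -0.0, 0.51, 0.01, 0.15, -1.0],
[0.001, -0.004, -0.0, 0.51, 0.01, 0.15, -1.0],
[0.001, -0.004, -0.0, 0.51, 0.01, 0.15, -1.0],
[0.001, -0.004, -0.0, 0.51, 0.01, 0.15, -1.0],
[0.001, -0.004, -0.0, 0.51, 0.01, 0.14, -1.0],
[0.001, -0.004, -0.0, 0.52, 0.01, 0.14, -1.0],
[0.001, -0.004, -0.0, 0.52, 0.01, 0.14, -1.0],
[0.001, -0.004, -0.0, 0.52, 0.01, 0.14, -1.0],
[0.001, -0.004, -0.0, 0.52, 0.01, 0.13, -1.0],
[0.001, -0.004, -0.0, 0.52, 0.01, 0.13, -1.0],
```

View pics/w13.png

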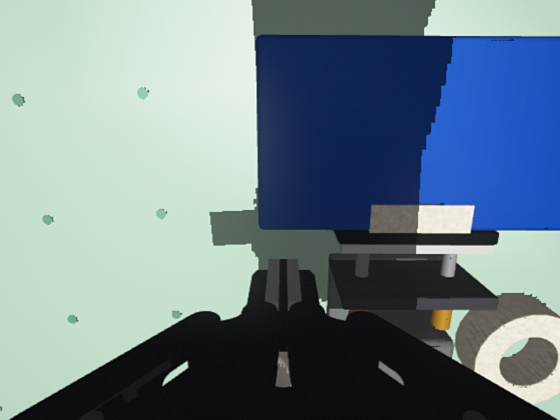

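>>> move_arm:
  increments:
    - [[0,-0.01,0,0.1,0,0.4,-1],[0,-0.01,0,0.1,0,0.4,-1],[0,-0.01,0,0.2,0,0.4,-1],[0,-0.005,0,0.4,0,0.2,-1],[0,-0.005,0,0.7,0,0.1,-1],[0,-0.002,0,0.9,0,0.05,-1],[0,-0.002,0,1.0,0,0,-1],[0,0,0,1.0,0,0,-1],[0,0,0,0.8,0,0,-1],[0,0,0,0.6,0,0,-1]]

```text
time_s: 19.75
eef_pos: [663.5, -35.5, 13.5]
tcp_rot: [149.7, 89.7, 146.8]
ft_force: [0.7, -0.6, 0.3]
grip_width: -0.3
```

Run:
```python
from h import *
st();snap("wrist","w14")
```

```text
jaw 87.14 tilt x-axis [-0.005  0.003 -1.   ] p [663.5 -35.5  13.5] f [ 0.7 -0.6  0.3] t 19.75
```

View pics/w14.png

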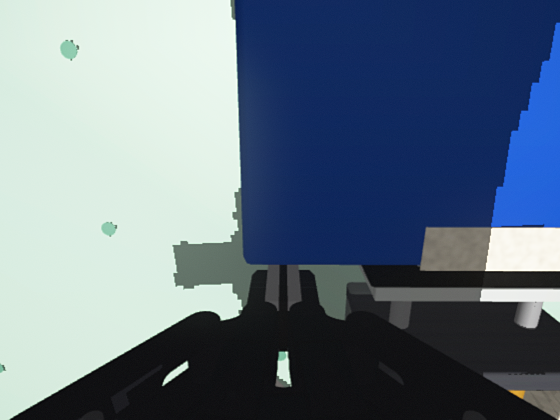

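>>> move_arm:
  increments:
    - [[0,0,0,0,0,-0.5,-1],[0,0,0,0,0,-0.5,-1],[0,0,0,0,0,-0.5,-1],[0,0,0,0,0,-0.5,-1],[0,0,0,0,0,-0.5,-1],[0,0,0,0,0,-0.5,-1],[0,0,0,0,0,-0.5,-1],[0,0,0,0,0,-0.5,-1],[0,0,0,0,0,-0.5,-1],[0,0,0,0,0,-0.5,-1]]

```text
time_s: 20.8
eef_pos: [610.9, -33.6, 14.4]
tcp_rot: [127.9, 89.9, 125.1]
ft_force: [0.4, -1.2, -0.5]
grip_width: -0.1
```

```bash
python3 - <<'E'
from h import *
snap("wrist","w15")
E
python3 look.py 15
```

```text
jaw 87.1 tilt x-axis [-0.003  0.002 -1.   ] p [609.8 -33.5  14.3] f [-0.6 -0.1 -0.5] t 20.85
```

View pics/w15.png

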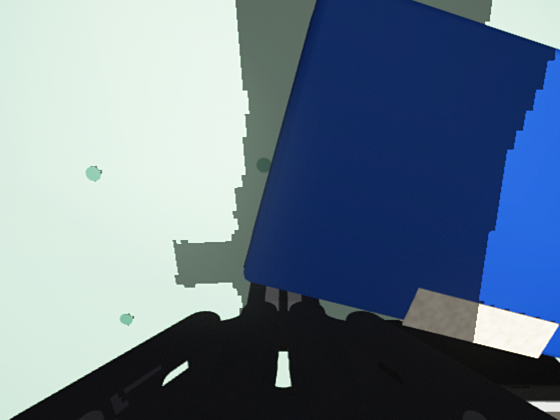

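View pics/s15c.png

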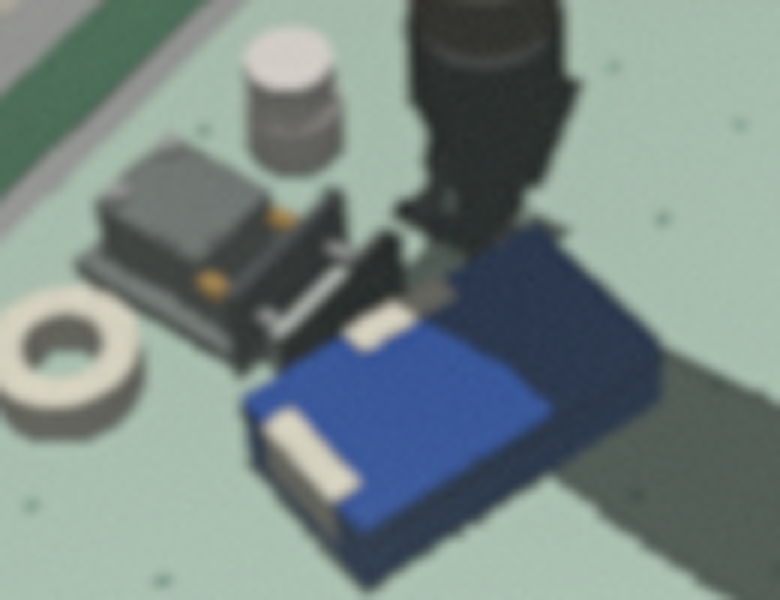

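>>> move_arm:
  increments:
    - [[0,0,0,0,0,-0.4,-1],[0,0,0,0,0,-0.4,-1],[0,0,0,0,0,-0.4,-1],[0,0,0,0,0,-0.4,-1],[0,0,0,0,0,-0.4,-1],[0,0,0,0,0,0.3,-1],[0,0,0,0,0,1.0,-1],[0,0,0,0,0.6,0.6,-1],[0,0,0,0,1.2,0.1,-1],[0,0,0,0,1.2,0,-1]]

```text
time_s: 21.95
eef_pos: [613.3, -2.6, 14.5]
tcp_rot: [114.1, 89.8, 111.1]
ft_force: [-0.1, 0.1, 0.3]
grip_width: 0.2
```

```bash
python3 - <<'E'
from h import *
snap("wrist","w16")
E
python3 look.py 16
```

```text
jaw 87.11 tilt x-axis [-0.001  0.004 -1.   ] p [ 6.133e+02 -3.000e-01  1.440e+01] f [ 0.3  1.2 -0.3] t 22.0
```

View pics/w16.png

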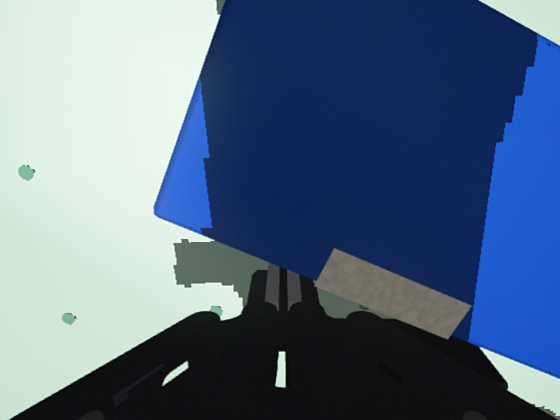

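View pics/s16c.png

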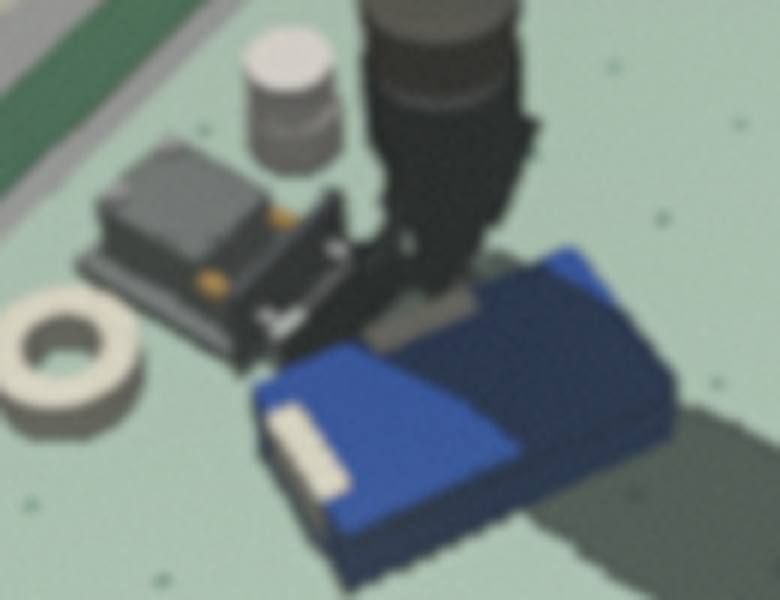

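>>> move_arm:
  increments:
    - [[0,0,0,0,0.3,0.7,-1],[0,0,0,0,0.8,0.3,-1],[0,0,0,0,0.6,0,-1],[0,0,0,0,0,-0.6,-1],[0,0,0,0,0,-0.8,-1],[0,0,0,0,0,-0.8,-1],[0,0,0,0,0,-0.8,-1],[0,0,0,0,0,-0.8,-1],[0,0,0,0,0,-0.8,-1],[0,0,0,0,0,-0.8,-1]]

```text
time_s: 23.1
eef_pos: [566.4, 17.5, 14.7]
tcp_rot: [84.4, 90.0, 81.5]
ft_force: [0.8, -1.0, -0.9]
grip_width: -0.3
```

Run:
```python
from h import *
snap("wrist","w17");snap("top","t17")
st()
```

```text
jaw 87.05 tilt x-axis [-0.002  0.001 -1.   ] p [565.2  17.7  14.5] f [-0.2 -1.3 -0.4] t 23.2
```

View pics/w17.png

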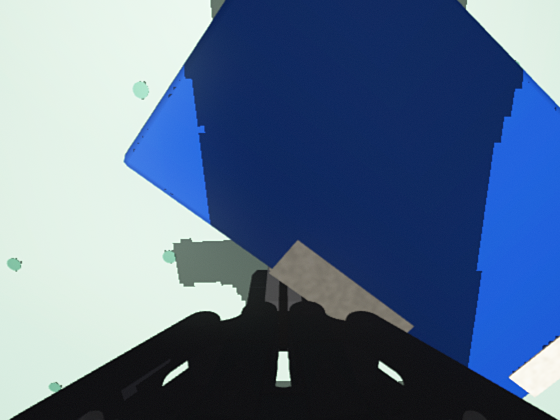

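View pics/t17.png

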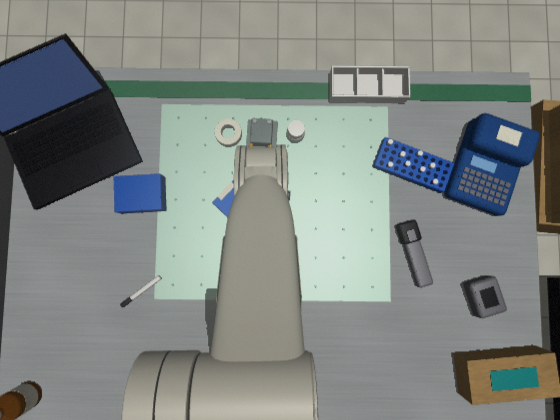

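>>> move_arm:
  increments:
    - [[0,0,0,0,0,-0.8,-1],[0,0,0,0,0,-0.8,-1],[0,0,0,0,0,-0.8,-1],[0,0,0,0,0,-0.8,-1],[0,0,0,0,0,-0.8,-1],[0,0,0,0,0,-0.8,-1],[0,0,0,0,0,-0.4,-1],[0,0,0,0,0,0.5,-1],[0,0,0,-3.0,0,1.0,-1],[0,0,0,-4.0,0,1.0,-1]]

```text
time_s: 24.2
eef_pos: [528.3, 19.3, 80.6]
tcp_rot: [179.1, 89.0, 176.2]
ft_force: [1.3, -0.3, 0.0]
grip_width: -0.2
```

Run:
```python
from h import *
snap("wrist","w18");print(fit_case("wrist",[480,65,-.8]))
snap("side","s18");print(fit_case("side",[480,65,-.8]))
st()
```

```text
(array([493.14393883,  84.1022383 ,  -1.01756597]), np.float64(0.04399984211409236))
(array([484.40479641,  81.3820264 ,  -1.01852483]), np.float64(0.030272858734561314))
jaw 87.06 tilt x-axis [-0.009  0.001 -1.   ] p [531.1  19.4  82.5] f [ 0.2  0.1 -1.3] t 24.4
```

View pics/w18.png

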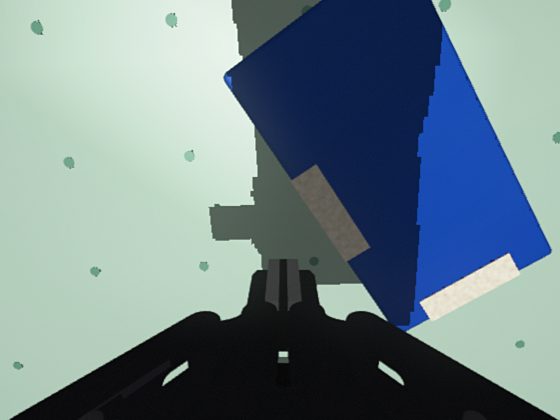

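View pics/s18.png

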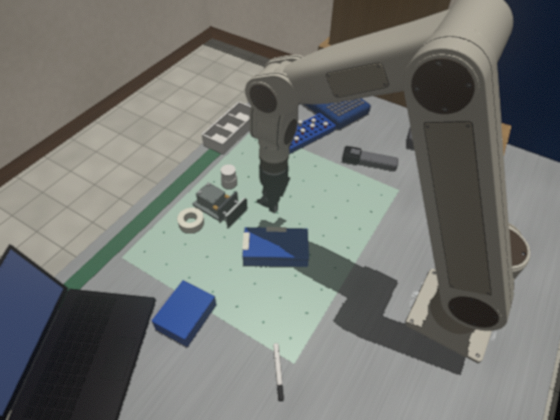

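Run:
```python
from h import *
rows([488,187,85],downR(np.radians(87)),9,-1)
```

```text
[0.0, -0.001, -0.0, -0.02, 1.84, -0.57, -1.0],
[0.0, -0.001, -0.0, -0.02, 1.84, -0.57, -1.0],
[0.0, -0.001, -0.0, -0.02, 1.84, -0.57, -1.0],
[0.0, -0.001, -0.0, -0.02, 1.84, -0.57, -1.0],
[0.0, -0.001, -0.0, -0.02, 1.84, -0.58, -1.0],
[0.0, -0.001, -0.0, -0.03, 1.84, -0.58, -1.0],
[0.0, -0.001, -0.0, -0.03, 1.84, -0.58, -1.0],
[0.0, -0.001, -0.0, -0.03, 1.83, -0.58, -1.0],
[0.0, -0.001, -0.0, -0.03, 1.83, -0.58, -1.0],
```

>>> move_arm:
  increments:
    - [[0,0,0,-0.1,1.5,-0.5,-1],[0,0,0,0,1.9,-0.6,-1],[0,0,0,0,1.9,-0.6,-1],[0,0,0,0,1.9,-0.6,-1],[0,0,0,0,1.9,-0.6,-1],[0,0,0,0,1.9,-0.6,-1],[0,0,0,0,1.9,-0.6,-1],[0,0,0,0,1.9,-0.6,-1],[0,0,0,0,1.5,-0.5,-1],[0,0,0,0,0.5,0,-1]]

```text
time_s: 25.4
eef_pos: [467.8, 200.0, 69.3]
tcp_rot: [-173.5, 87.5, -176.3]
ft_force: [0.3, -1.1, 0.5]
grip_width: -0.0
```

Run:
```python
from h import *
st();snap("wrist","w19")
```

```text
jaw 87.18 tilt x-axis [-0.043 -0.003 -0.999] p [467.8 200.   69.3] f [ 0.3 -1.1  0.5] t 25.4
```

View pics/w19.png

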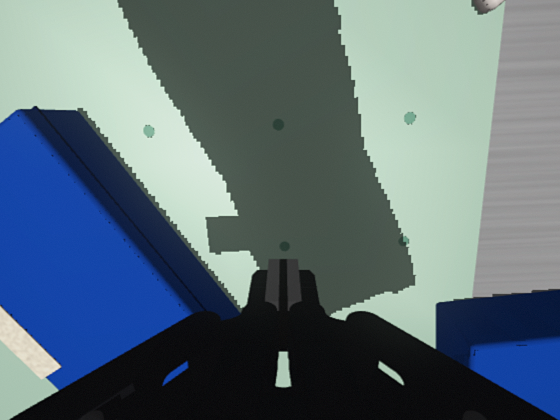

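>>> move_arm:
  increments:
    - [[0,-0.02,0,0.5,0,0.5,-1],[0,-0.015,0,1.0,0,0.5,-1],[0,-0.01,0,1.2,0,0.4,-1],[0,0,0,1.2,0,0.3,-1],[0,0,0,1.0,0,0.2,-1],[0,0,0,0.4,-0.4,0.3,-1],[0,0,0,0,-0.8,0.4,-1],[0,0,0,0,-0.8,0.4,-1],[0,0,0,0,-0.8,0.4,-1],[0,0,0,0,-0.8,0.4,-1]]

```text
time_s: 26.45
eef_pos: [502.9, 158.1, 10.8]
tcp_rot: [-113.8, 89.6, -116.5]
ft_force: [-0.2, 3.1, 1.1]
grip_width: -0.2
```

Run:
```python
from h import *
st();snap("wrist","w20");snap("side","s20");print(fit_case("side",[489,83,-1.0]))
```

```text
jaw 87.23 tilt x-axis [-0.003 -0.007 -1.   ] p [502.9 158.1  10.8] f [-0.2  3.1  1.1] t 26.45
(array([484.52074652,  70.72249655,  -1.09829608]), np.float64(0.3671139161226604))
```

View pics/w20.png

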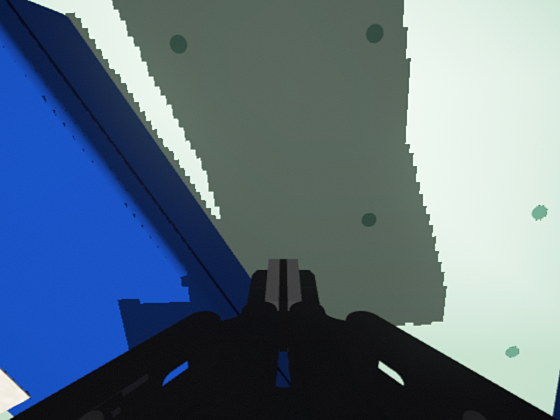

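>>> move_arm:
  increments:
    - [[0,0,0,0,-0.5,0.3,-1],[0,0,0,0,-0.5,0.3,-1],[0,0,0,0,-0.5,0.3,-1],[0,0,0,0,-0.5,0.3,-1],[0,0,0,0,-0.5,0.3,-1],[0,0,0,0,-0.5,0.3,-1],[0,0,0,0,-0.5,0.3,-1],[0,0,0,0,-0.4,0.2,-1],[0,0,0,0,0,0,-1],[0,0,0,0,0,0,-1]]

```text
time_s: 27.6
eef_pos: [526.3, 115.6, 11.8]
tcp_rot: [-106.4, 89.7, -109.2]
ft_force: [0.1, 2.6, 1.2]
grip_width: -0.1
```

Run:
```python
from h import *
st();snap("wrist","w21");snap("side","s21");print(fit_case("side",[489,60,-1.4]))
i=cv2.imread("pics/s21.png");cv2.imwrite("pics/s21c.png",cv2.resize(i[160:320,180:380],None,fx=3.6,fy=3.6,interpolation=cv2.INTER_CUBIC))
```

```text
jaw 87.23 tilt x-axis [-0.002 -0.005 -1.   ] p [526.3 115.6  11.8] f [0.1 2.6 1.2] t 27.6
(array([491.26644659,  43.00460687,  -1.33551174]), np.float64(0.34154027969273193))
```

View pics/w21.png

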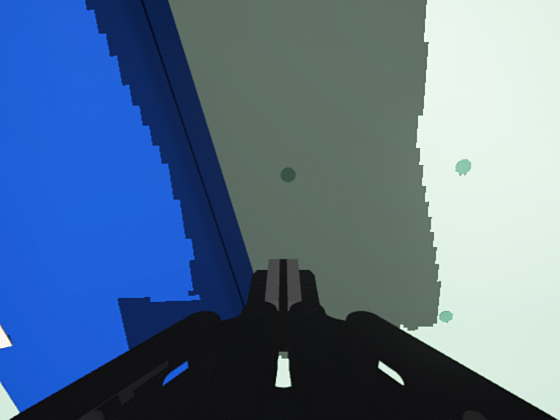

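View pics/s21c.png

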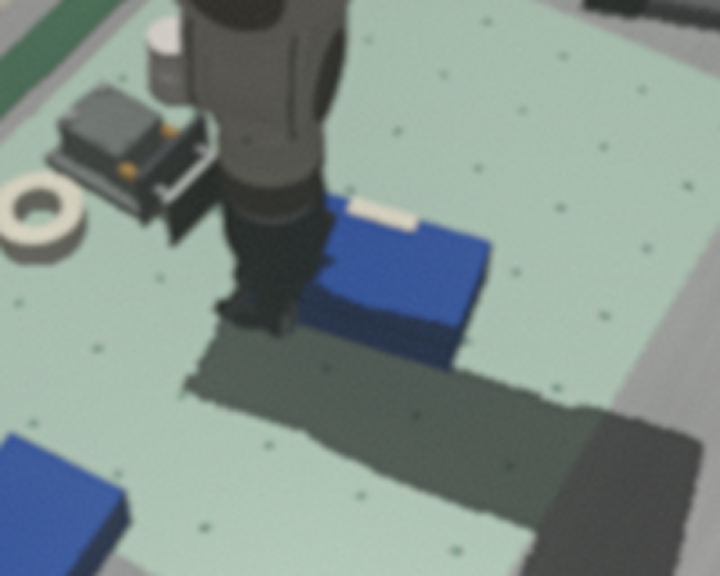

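>>> move_arm:
  increments:
    - [[0,0,0,0,-0.5,0.15,-1],[0,0,0,0,-0.5,0.15,-1],[0,0,0,0,-0.5,0.15,-1],[0,0,0,0,-0.5,0.15,-1],[0,0,0,0,-0.5,0.1,-1],[0,0,0,0,-0.5,0.1,-1],[0,0,0,0,-0.3,0.1,-1],[0,0,0,0,1.0,0,-1],[0,0,0,-2,2.0,-1.0,-1],[0,0,0,-4,2.0,-2.0,-1]]

```text
time_s: 28.75
eef_pos: [503.5, 128.8, 67.1]
tcp_rot: [-135.6, 89.0, -138.8]
ft_force: [-0.2, 0.8, 1.3]
grip_width: -0.1
```

Run:
```python
from h import *
st();snap("wrist","w22");snap("side","s22");print(fit_case("side",[499,45,-1.6]));print(fit_case("wrist",[499,45,-1.6]))
```

```text
jaw 86.87 tilt x-axis [-0.013 -0.011 -1.   ] p [503.5 128.8  67.1] f [-0.2  0.8  1.3] t 28.75
(array([486.14622464,  15.14017939,  -1.5953456 ]), np.float64(0.2512321401901727))
(array([494.73705934,  16.33197468,  -1.58457467]), np.float64(0.07441939222046423))
```

View pics/w22.png

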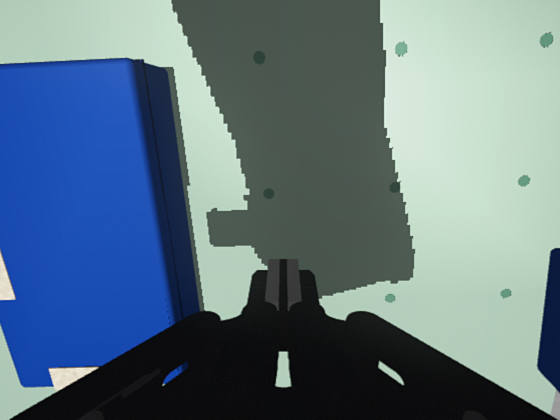

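View pics/s22.png

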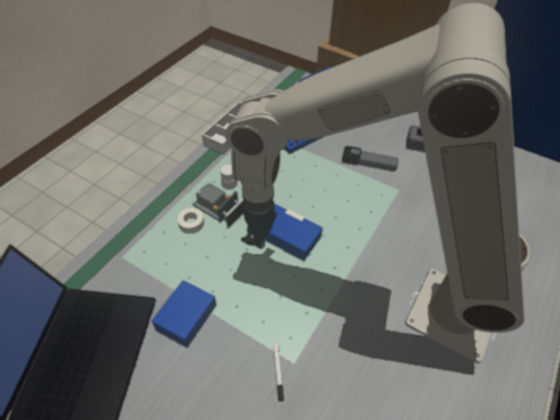

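Run:
```python
from h import *
rows([492,-65,130],downR(np.radians(-3.3)),12,1)
```

```text
[0.131, 0.0, 0.001, -0.48, -1.63, -0.03, 1.0],
[0.131, 0.0, 0.001, -0.48, -1.62, 0.18, 1.0],
[0.131, 0.0, 0.001, -0.49, -1.59, 0.39, 1.0],
[0.131, 0.0, 0.001, -0.49, -1.52, 0.6, 1.0],
[0.131, 0.0, 0.001, -0.49, -1.43, 0.79, 1.0],
[0.131, 0.0, 0.001, -0.49, -1.31, 0.97, 1.0],
[0.131, 0.0, 0.001, -0.49, -1.17, 1.13, 1.0],
[0.131, 0.0, 0.001, -0.49, -1.01, 1.28, 1.0],
[0.131, 0.0, 0.001, -0.5, -0.84, 1.4, 1.0],
[0.131, 0.0, 0.001, -0.5, -0.65, 1.5, 1.0],
[0.131, 0.0, 0.001, -0.5, -0.44, 1.57, 1.0],
[0.131, 0.0, 0.001, -0.5, -0.23, 1.61, 1.0],
```

>>> move_arm:
  increments:
    - [[0.14,0,0,-2.0,-0.8,0,1],[0.14,0,0,-1.5,-1.8,0.2,1],[0.14,0,0,-1.2,-1.8,0.5,1],[0.14,0,0,-0.8,-1.7,0.7,1],[0.14,0,0,-0.4,-1.6,1.0,1],[0.14,0,0,-0.2,-1.5,1.2,1],[0.14,0,0,0,-1.3,1.4,1],[0.14,0,0,0,-1.1,1.6,1],[0.14,0,0,0,-0.9,1.7,1],[0.14,0,0,0,-0.6,1.7,1]]

```text
time_s: 29.95
eef_pos: [481.9, -55.8, 121.5]
tcp_rot: [-63.4, 88.0, -149.9]
ft_force: [1.2, -0.5, -0.3]
grip_width: 85.5
```

Run:
```python
from h import *
st();snap("wrist","w23");print(fit_case("wrist",[494,16,-1.6]));snap("top","t23")
```

```text
jaw 3.44 tilt x-axis [-0.03  -0.017 -0.999] p [481.9 -55.8 121.5] f [ 1.2 -0.5 -0.3] t 29.95
(array([491.65380772,  13.5878103 ,  -1.59006839]), np.float64(0.0227865270316574))
```

View pics/w23.png

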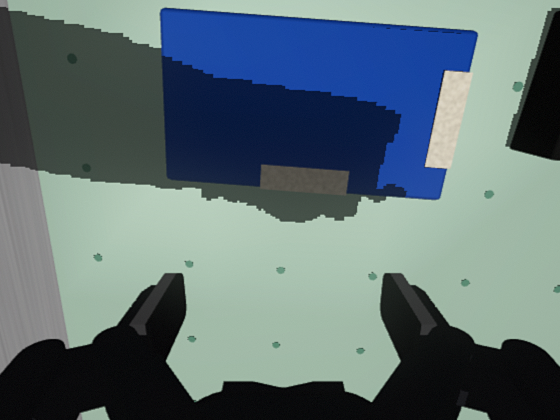

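View pics/t23.png

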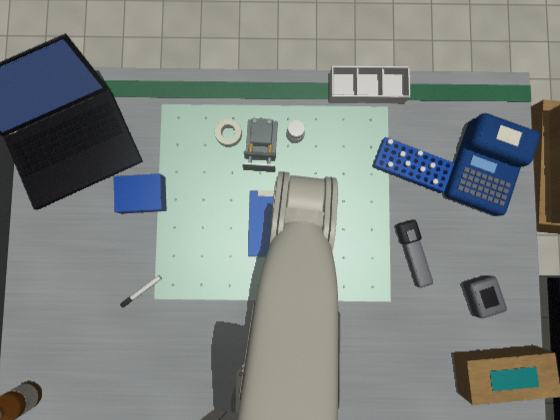

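Run:
```python
from h import *
rows([492,-68,5],downR(np.radians(-3.3)),10,1)
```

```text
[0.012, 0.002, 0.003, 1.17, 0.13, 0.12, 1.0],
[0.012, 0.002, 0.003, 1.17, 0.12, 0.12, 1.0],
[0.012, 0.002, 0.003, 1.17, 0.12, 0.12, 1.0],
[0.012, 0.002, 0.003, 1.17, 0.12, 0.12, 1.0],
[0.012, 0.002, 0.003, 1.17, 0.12, 0.12, 1.0],
[0.012, 0.002, 0.003, 1.17, 0.12, 0.12, 1.0],
[0.012, 0.002, 0.003, 1.17, 0.11, 0.12, 1.0],
[0.012, 0.002, 0.003, 1.17, 0.11, 0.12, 1.0],
[0.012, 0.002, 0.003, 1.17, 0.11, 0.12, 1.0],
[0.012, 0.002, 0.003, 1.17, 0.11, 0.12, 1.0],
```

>>> move_arm:
  increments:
    - [[0.02,0.005,0.005,0.8,0.1,0.3,1],[0.02,0.005,0.005,1.4,0.1,0.3,1],[0.02,0.005,0.005,1.6,0.1,0.3,1],[0.02,0.005,0.005,1.6,0.1,0.2,1],[0.02,0,0.005,1.6,0.1,0.2,1],[0.01,0,0.003,1.5,0.1,0.1,1],[0.005,0,0,1.4,0.1,0,1],[0,0,0,1.0,0.1,0,1],[0,0,0,0.5,0.1,0,1],[0,0,0,0.2,0.1,0,1]]

```text
time_s: 31.1
eef_pos: [490.0, -64.6, -6.3]
tcp_rot: [-138.4, 89.4, 129.5]
ft_force: [-0.7, -0.4, 0.3]
grip_width: 85.3
```

Run:
```python
from h import *
st();plan([491,-11,4],downR(np.radians(-3.3)),10)
```

```text
jaw -2.1 tilt x-axis [-0.006  0.007 -1.   ] p [490.  -64.6  -6.3] f [-0.7 -0.4  0.3] t 31.1
total turn [ 0.021 -0.007  0.007] shift cm [-0.99 -0.1  -5.37]  per row [ 0.0021 -0.0007  0.0007] [-0.099 -0.01  -0.537]
```

>>> move_arm:
  increments:
    - [[0.01,0,0,-0.4,0,-0.4,1],[0.01,0,0,-0.3,0,-0.6,1],[0,0,0,0,0,-0.6,1],[0,0,0,0,0,-0.6,1],[0,0,0,0,0,-0.6,1],[0,0,0,0,0,-0.6,1],[0,0,0,0,0,-0.6,1],[0,0,0,0,0,-0.5,1],[0,0,0,0,0,-0.4,1],[0,0,0,0,0,0,1]]

```text
time_s: 32.1
eef_pos: [494.6, -11.6, 3.7]
tcp_rot: [-154.3, 89.7, 112.4]
ft_force: [0.1, 0.0, 0.2]
grip_width: 85.4
```

Run:
```python
from h import *
st();snap("wrist","w24");print(fit_case("wrist",[492,48,-1.61]));snap("side","s24");print(fit_case("side",[492,48,-1.61]))
```

```text
jaw -3.26 tilt x-axis [-0.002  0.005 -1.   ] p [494.6 -11.6   3.7] f [0.1 0.  0.2] t 32.1
(array([493.18027221,  51.67680477,  -1.6283028 ]), np.float64(0.00723726915422529))
(array([492.5809592 ,  48.14587923,  -1.61163279]), np.float64(0.03628282242674585))
```

View pics/w24.png

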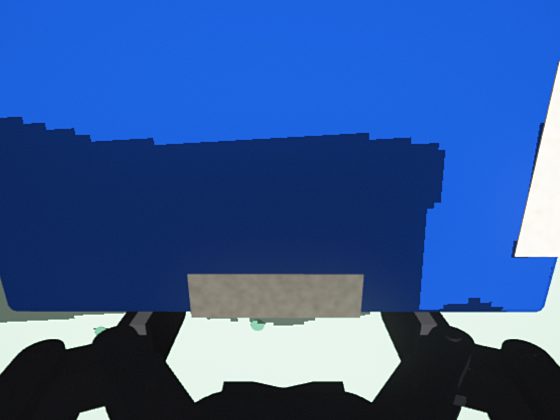

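>>> move_arm:
  increments:
    - [[0,0,0,0,0,0.8,1],[0,0,0,0,0,1.2,1],[0,0,0,-3,0,0.5,1],[0,0,0,-4,0,0,0.4],[-0.14,0,0,-2.5,-1.6,-0.8,0.4],[-0.14,0,0,0,-1.6,-1.2,0.4],[-0.14,0,0,0,-1.4,-1.5,0.4],[-0.14,0,0,0,-1.2,-1.7,0.4],[-0.14,0,0,0,-0.8,-1.8,0.4],[-0.14,0,0,0,-0.5,-1.9,0.4]]

```text
time_s: 33.3
eef_pos: [394.3, 19.1, 103.5]
tcp_rot: [108.2, 89.7, 64.2]
ft_force: [-0.6, -0.1, -0.3]
grip_width: 59.7
```

Run:
```python
from h import *
st();rows([370,58,80],downR(np.radians(86.7)),8,.4)
```

```text
jaw 45.99 tilt x-axis [ 0.002  0.004 -1.   ] p [394.3  19.1 103.5] f [-0.6 -0.1 -0.3] t 33.3
[-0.089, 0.0, -0.001, 0.3, 0.14, -0.56, 0.4],
[-0.089, 0.0, -0.001, 0.3, 0.19, -0.54, 0.4],
[-0.089, 0.0, -0.001, 0.3, 0.23, -0.52, 0.4],
[-0.089, 0.0, -0.001, 0.3, 0.28, -0.5, 0.4],
[-0.089, 0.0, -0.001, 0.29, 0.32, -0.47, 0.4],
[-0.089, 0.0, -0.001, 0.29, 0.36, -0.44, 0.4],
[-0.089, 0.0, -0.001, 0.29, 0.4, -0.41, 0.4],
[-0.089, 0.0, -0.001, 0.29, 0.44, -0.37, 0.4],
```

>>> move_arm:
  increments:
    - [[-0.089,0,0,0.1,0.15,-0.6,0.4],[-0.089,0,0,0.2,0.2,-0.6,0.4],[-0.089,0,0,0.2,0.25,-0.5,0.4],[-0.089,0,0,0.2,0.3,-0.5,0.4],[-0.089,0,0,0.2,0.3,-0.5,0.4],[-0.089,0,0,0.2,0.35,-0.4,0.4],[-0.089,0,0,0.2,0.4,-0.4,0.4],[-0.089,0,0,0.2,0.4,-0.4,0.4],[0,0,0,0,0,0,0.4],[0,0,0,0,0,0,0.4]]

```text
time_s: 34.3
eef_pos: [365.9, 51.7, 89.1]
tcp_rot: [44.0, 89.8, 41.9]
ft_force: [-0.6, 0.0, 0.7]
grip_width: 59.9
```

Run:
```python
from h import *
st();snap("wrist","w25");print(fit_case("top" if 0 else "wrist",[493,51,-1.62]));rows([372,58,5],downR(np.radians(86.7)),10,.4)
```

```text
jaw 87.98 tilt x-axis [ 0.003  0.003 -1.   ] p [365.9  51.7  89.1] f [-0.6  0.   0.7] t 34.3
(array([496.64502212,  48.41054425,  -1.63710586]), np.float64(0.2943968148496291))
[0.002, 0.0, -0.0, 0.84, 0.06, 0.06, 0.4],
[0.002, 0.0, -0.0, 0.84, 0.06, 0.06, 0.4],
[0.002, 0.0, -0.0, 0.84, 0.06, 0.06, 0.4],
[0.002, 0.0, -0.0, 0.84, 0.06, 0.06, 0.4],
[0.002, 0.0, -0.0, 0.84, 0.06, 0.06, 0.4],
[0.002, 0.0, -0.0, 0.84, 0.06, 0.06, 0.4],
[0.002, 0.0, -0.0, 0.84, 0.06, 0.06, 0.4],
[0.002, 0.0, -0.0, 0.84, 0.06, 0.06, 0.4],
[0.002, 0.0, -0.0, 0.84, 0.06, 0.06, 0.4],
[0.002, 0.0, -0.0, 0.84, 0.07, 0.06, 0.4],
```

View pics/w25.png

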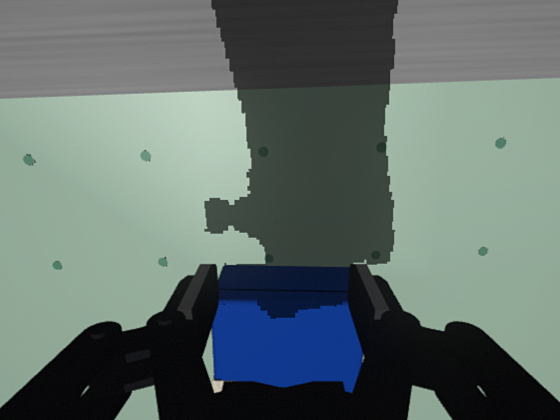

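>>> move_arm:
  increments:
    - [[0.003,0,0,1.0,0.06,-0.1,0.4],[0.003,0,0,1.2,0.06,-0.1,0.4],[0.003,0,0,1.2,0.06,-0.1,0.4],[0.003,0,0,1.2,0.06,-0.1,0.4],[0.003,0,0,1.2,0.06,0,0.4],[0.002,0,0,1.0,0.06,0,0.4],[0.002,0,0,0.7,0.06,0,0.4],[0.002,0,0,0.3,0.05,0,0.4],[0,0,0,0,0,0.2,0.4],[0,0,0,0,0,0.4,0.4]]

```text
time_s: 35.4
eef_pos: [368.5, 55.2, 5.1]
tcp_rot: [41.9, 89.8, 38.1]
ft_force: [-0.3, 0.8, -1.0]
grip_width: 59.6
```

Run:
```python
from h import *
st();plan([432,56,4],downR(np.radians(86.7)),8)
```

```text
jaw 86.25 tilt x-axis [ 0.003  0.003 -1.   ] p [368.5  55.2   5.1] f [-0.3  0.8 -1. ] t 35.4
total turn [-0.008  0.003 -0.003] shift cm [0.13 0.49 6.33]  per row [-0.001   0.0004 -0.0003] [0.016 0.061 0.791]
```

>>> move_arm:
  increments:
    - [[-0.004,0,0,0,0.1,0.7,0.4],[-0.004,0,0,0,0,0.7,0.4],[0,0,0,0,0,0.7,0.4],[0,0,0,0,0,0.7,0.4],[0,0,0,0,0,0.7,0.4],[0,0,0,0,0,0.7,0.4],[0,0,0,0,0,0.7,0.4],[0,0,0,0,0,0.6,0.4],[0,0,0,0,0,0.5,0.4],[0,0,0,0,0,0,0.4]]

```text
time_s: 36.4
eef_pos: [433.7, 52.5, 6.3]
tcp_rot: [61.5, 89.8, 58.3]
ft_force: [-0.3, 0.5, 1.2]
grip_width: 59.8
```

```bash
cat > look2.py <<'E'
from h import *
import sys
k=sys.argv[1]; st()
snap("top","t"+k);snap("side","s"+k)
for c in "ts":
    i=cv2.imread(f"pics/{c}{k}.png");x0,y0=(210,140) if c=="t" else (180,160)
    cv2.imwrite(f"pics/{c}{k}c.png",cv2.resize(i[y0:y0+100,x0:x0+120],None,fx=6,fy=6,interpolation=cv2.INTER_CUBIC))
E
python3 look2.py 26
```

```text
jaw 86.73 tilt x-axis [ 0.002  0.003 -1.   ] p [433.7  52.5   6.3] f [-0.3  0.5  1.2] t 36.4
```

View pics/t26c.png

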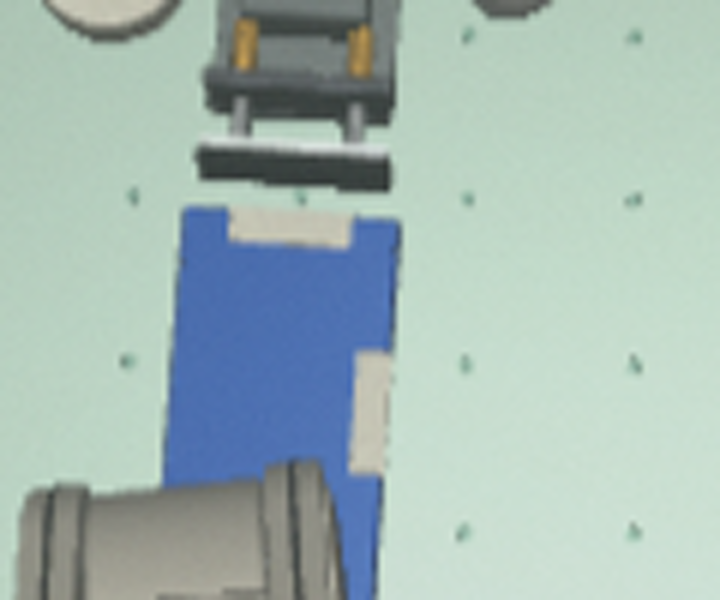

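View pics/s26c.png

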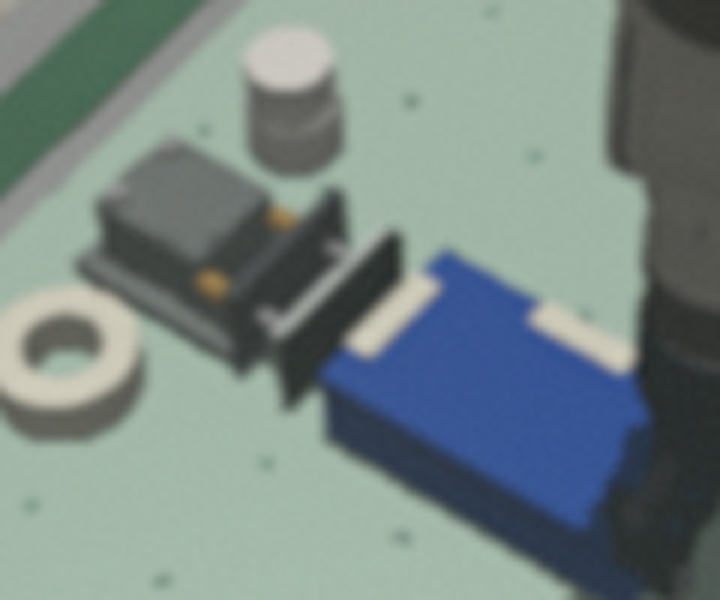

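>>> move_arm:
  increments:
    - [[0,0,0,0,0,0.4,0.4],[0,0,0,0,0,0.4,0.4],[0,0,0,0,0,0.4,0.4],[0,0,0,0,0,0.4,0.4],[0,0,0,0,0,0.3,0.4],[0,-0.003,0,0,0,0.3,0.4],[0,-0.004,0,0,0,0.3,0.4],[0,-0.004,0,0,0,0.3,0.4],[0,-0.004,0,0,0,0.3,0.4],[0,-0.004,0,0,0,0.3,0.4]]

```text
time_s: 37.5
eef_pos: [455.5, 50.9, 6.0]
tcp_rot: [138.9, 89.7, 135.8]
ft_force: [-11.2, 1.8, 13.3]
grip_width: 59.9
```

```bash
python3 look2.py 27
```

```text
jaw 86.84 tilt x-axis [-0.004  0.003 -1.   ] p [455.5  50.9   6. ] f [-11.2   1.8  13.3] t 37.5
```

View pics/t27c.png

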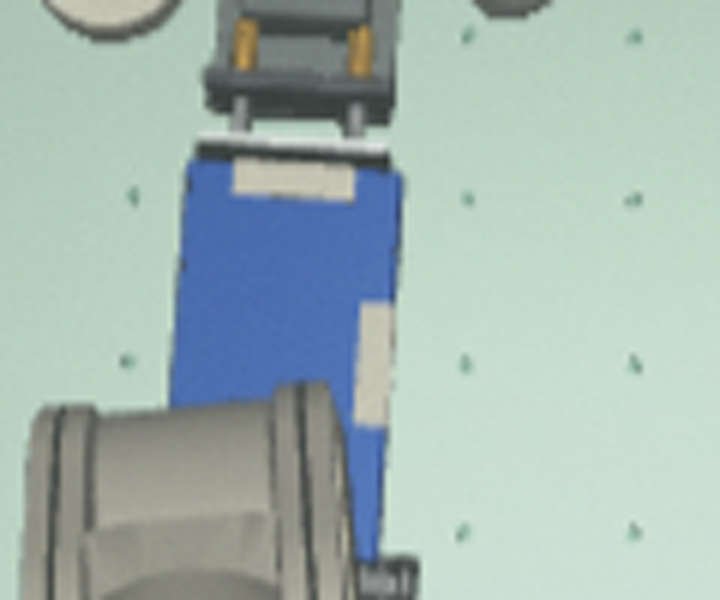

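Run:
```python
from h import *
# expected pixel shift of pad top edge for 15mm
ax=np.array([.998,-.057,0])
for cam in("side","top"):
    p0=np.array([646,42.,50]); a=w2pix(cam,p0);b=w2pix(cam,p0+15*ax);print(cam,a,b,b-a)
# side: profile along press axis direction through pad strip centre, compare images
def prof(f,cam,lat,z=52):
    im=cv2.cvtColor(cv2.imread(f"pics/{f}.png"),cv2.COLOR_BGR2GRAY).astype(np.float32)
    s=np.arange(-20,40,1.0);out=[]
    for lt in lat:
        P=[w2pix(cam,np.array([643,42.,z])+x*ax+lt*np.array([.057,.998,0])) for x in s]
        P=np.array(P,np.float32)
        out.append(cv2.remap(im,P[:,0].reshape(1,-1),P[:,1].reshape(1,-1),cv2.INTER_CUBIC)[0])
    return s,np.mean(out,0)
for f in["s0","s8","s9","s10","s11","s12","s26","s27"]:
    s,p=prof(f,"side",[-30,-35,30,35,-10,0,10],50)
    print(f,"brightest strip at",s[np.argmax(p[10:50])+10],np.round(p[15:50:1]).astype(int))
```

```text
side [236.34821677 207.57552546] [232.34890875 205.28146724] [-3.99930802 -2.29405822]
top [259.17558716 166.57216768] [259.56966923 161.21459081] [ 0.39408207 -5.35757687][ WARN:0@0.260] global loadsave.cpp:275 findDecoder imread_('pics/s0.png'): can't open/read file: check file path/integrity
Traceback (most recent call last):
cv2.error: OpenCV(4.12.0) /io/opencv/modules/imgproc/src/color.cpp:199: error: (-215:Assertion failed) !_src.empty() in function 'cvtColor'
```

Run:
```python
from h import *
ax=np.array([.998,-.057,0]);ay=np.array([.057,.998,0])
s=np.arange(-10,40,.5)
def prof(f,cam,lat,z=50):
    im=cv2.cvtColor(cv2.imread(f"pics/{f}.png"),cv2.COLOR_BGR2GRAY).astype(np.float32);out=[]
    for lt in lat:
        P=np.array([w2pix(cam,np.array([643,42.,z])+x*ax+lt*ay) for x in s],np.float32)
        out.append(cv2.remap(im,P[:,0].reshape(1,-1),P[:,1].reshape(1,-1),cv2.INTER_CUBIC)[0])
    return np.mean(out,0)
for cam,fs in(("side",["side0","s8","s9","s10","s11","s12","s26","s27"]),("top",["top0","t8","t9","t11","t12","t26","t27"])):
  for lat in([34,37,40],[15,20,25],[-36,-39]):
    for f in fs:
        p=prof(f,cam,lat); k=np.argmax(p[10:80])+10; w=slice(k-8,k+9); q=p[w]-p[w].min();print(cam,lat[0],f,round((s[w]*q).sum()/q.sum(),1),int(p[k]),end=" | ")
    print()
```

```text
side 34 side0 11.1 141 | side 34 s8 17.1 147 | side 34 s9 22.9 135 | side 34 s10 25.1 134 | side 34 s11 25.2 135 | side 34 s12 11.1 148 | side 34 s26 11.2 147 | side 34 s27 13.0 153 | 
side 15 side0 10.2 145 | Traceback (most recent call last):
  File "<stdin>", line 13, in <module>
  File "<stdin>", line 7, in prof
  File "h.py", line 10, in w2pix
    c=manip.calibration(cam) if isinstance(cam,str) else cam
      ~~~~~~~~~~~~~~~~~^^^^^
ValueError: time passes only in moves, steps and waits
```

>>> move_arm:
  increments:
    - [[0,-0.004,0,-0.15,0,0.3,0.4],[0,-0.004,0,-0.15,0,0.3,0.4],[0,-0.004,0,-0.1,0,0.3,0.4],[0,-0.004,0,-0.1,0,0.3,0.4],[0,-0.004,0,-0.1,0,0.3,0.4],[0,-0.004,0,-0.1,0,0.3,0.4],[0,-0.004,0,-0.1,0,0.3,0.4],[0,-0.004,0,-0.1,0,0.3,0.4],[0,-0.004,0,-0.1,0,0.3,0.4],[0,-0.004,0,-0.1,0,0.3,0.4]]

```text
time_s: 38.6
eef_pos: [468.4, 49.7, 8.3]
tcp_rot: [95.7, 89.8, 92.6]
ft_force: [-8.3, 1.2, -3.1]
grip_width: 59.7
```

```bash
python3 look2.py 28
cat > pad.py <<'E'
from h import *
import sys
C={c:manip.calibration(c) for c in("side","top")}
ax=np.array([.998,-.057,0]);ay=np.array([.057,.998,0])
s=np.arange(-10,40,.5)
def prof(f,cam,lat,z=50):
    im=cv2.cvtColor(cv2.imread(f"pics/{f}.png"),cv2.COLOR_BGR2GRAY).astype(np.float32);out=[]
    for lt in lat:
        P=np.array([w2pix(C[cam],np.array([643,42.,z])+x*ax+lt*ay) for x in s],np.float32)
        out.append(cv2.remap(im,P[:,0].reshape(1,-1),P[:,1].reshape(1,-1),cv2.INTER_CUBIC)[0])
    return np.mean(out,0)
def run(cam,fs):
  for lat in([34,37,40],[-34,-37,-40]):
    for f in fs:
        p=prof(f,cam,lat); k=np.argmax(p[30:80])+30; w=slice(k-8,k+9); q=p[w]-p[w].min();print(cam,lat[0],f,round((s[w]*q).sum()/q.sum(),1),int(p[k]),end=" | ")
    print()
for k in sys.argv[1:]:
    run("side",["side0","s11","s"+k]); run("top",["top0","t11","t"+k])
E
python3 pad.py 28
```

```text
jaw 86.95 tilt x-axis [-0.     0.003 -1.   ] p [468.4  49.7   8.3] f [-8.3  1.2 -3.1] t 38.6
side 34 side0 11.1 141 | side 34 s11 25.2 135 | side 34 s28 25.1 134 | 
side -34 side0 14.9 167 | side -34 s11 26.2 153 | side -34 s28 26.2 151 | 
top 34 top0 12.0 218 | top 34 t11 25.7 197 | top 34 t28 25.6 195 | 
top -34 top0 13.5 213 | top -34 t11 14.2 115 | top -34 t28 25.9 195 |
```

View pics/t28c.png

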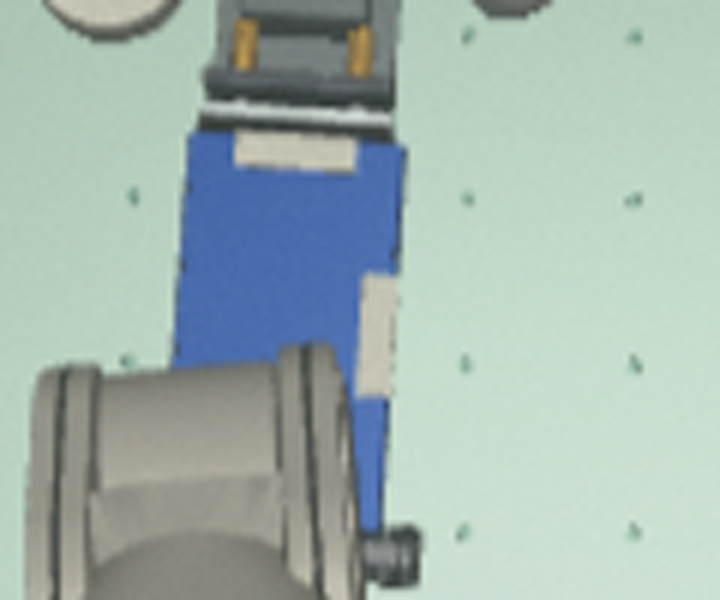

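>>> move_arm:
  increments:
    - [[0,-0.003,0,-0.05,0,0.4,0.4],[0,-0.003,0,-0.05,0,0.4,0.4],[0,-0.003,0,-0.05,0,0.4,0.4],[0,-0.003,0,-0.05,0,0.4,0.4],[0,-0.003,0,-0.05,0,0.4,0.4],[0,-0.003,0,-0.05,0,0.5,0.4],[0,-0.003,0,-0.05,0,0.5,0.4],[0,-0.003,0,-0.05,0,0.5,0.4],[0,-0.003,0,-0.05,0,0.5,0.4],[0,-0.003,0,-0.05,0,0.5,0.4]]

```text
time_s: 39.7
eef_pos: [466.5, 49.7, 6.9]
tcp_rot: [175.5, 86.5, 172.5]
ft_force: [-17.5, 2.7, 11.7]
grip_width: 59.8
```

```bash
python3 look2.py 29; python3 pad.py 29
```

```text
jaw 87.05 tilt x-axis [-0.06   0.008 -0.998] p [466.5  49.7   6.9] f [-17.5   2.7  11.7] t 39.7
side 34 side0 11.1 141 | side 34 s11 25.2 135 | side 34 s29 25.2 135 | 
side -34 side0 14.9 167 | side -34 s11 26.2 153 | side -34 s29 26.2 152 | 
top 34 top0 12.0 218 | top 34 t11 25.7 197 | top 34 t29 25.7 196 | 
top -34 top0 13.5 213 | top -34 t11 14.2 115 | top -34 t29 25.9 195 |
```

>>> move_arm:
  increments:
    - [[0,0,0,0,0,-0.2,0.4],[0,0,0,0,0,-0.3,0.4],[0,-0.005,0,0,0,-0.4,0.4],[0,-0.005,0,0,0,-0.4,0.4],[0,-0.005,0,0,0,-0.5,0.4],[0,-0.005,0,0,0,-0.6,0.4],[0,-0.01,0,0,0,-1.0,0.4],[0,-0.01,0,0,0,-1.5,0.4],[0,-0.01,0,0,0,-2.0,0.4],[0,0,0,0,0,-1.0,0.4]]

```text
time_s: 40.8
eef_pos: [396.9, 54.1, 12.5]
tcp_rot: [19.0, 88.9, 16.0]
ft_force: [-0.1, 0.3, -0.3]
grip_width: 59.8
```

```bash
python3 look2.py 30; python3 pad.py 30
python3 - <<'E'
from h import *
print(fit_case("side",[550,47,-1.628]),fit_case("top",[550,47,-1.628]))
E
```

```text
jaw 86.97 tilt x-axis [ 0.018  0.005 -1.   ] p [396.9  54.1  12.5] f [-0.1  0.3 -0.3] t 40.8
side 34 side0 11.1 141 | side 34 s11 25.2 135 | side 34 s30 11.1 145 | 
side -34 side0 14.9 167 | side -34 s11 26.2 153 | side -34 s30 15.0 173 | 
top 34 top0 12.0 218 | top 34 t11 25.7 197 | top 34 t30 12.0 215 | 
top -34 top0 13.5 213 | top -34 t11 14.2 115 | top -34 t30 13.5 212 | 
(array([551.20778706,  44.13477869,  -1.64164672]), np.float64(0.04365883306320906)) (array([553.43976025,  48.55722933,  -1.62466851]), np.float64(0.02540224403222968))
```

View pics/t30c.png

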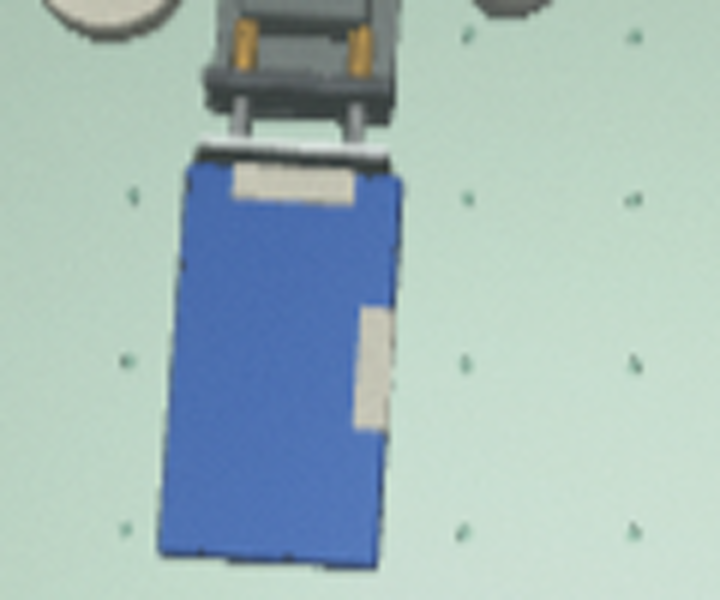

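View pics/s30c.png

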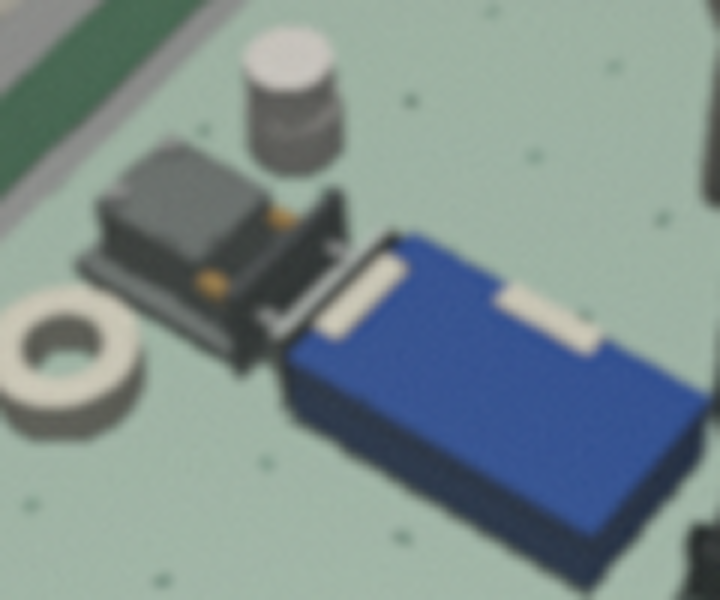

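>>> move_arm:
  increments:
    - [[0,0,0,-1.0,0,0,0.4],[0,0,0,-2.0,0,-0.5,0.4],[0,0,0,-2.5,0,-0.5,0.4],[0,0,0,-2.5,0,-0.5,0.4],[0,0,0,-2.5,0,0,0.4],[0,0,0,-2.0,0,0,0.4],[0,0,0,-1.0,0,0,0.4],[0,0,0,0,0,0,0.4],[0,0,0,0,0,0,0.4],[0,0,0,0,0,0,0.4]]

```text
time_s: 42.0
eef_pos: [392.0, 54.5, 160.0]
tcp_rot: [14.2, 88.0, 11.0]
ft_force: [-0.3, -0.5, -0.4]
grip_width: 59.5
```

```bash
python3 look2.py 31
python3 - <<'E'
import cv2,numpy as np
a=cv2.imread("pics/top0.png");b=cv2.imread("pics/t31.png")
for n,(x0,y0,x1,y1) in dict(spare=(105,165,175,220),roll=(210,112,242,150),bottle=(285,118,308,146),rack=(365,130,455,200),scanner=(390,212,440,292),marker=(115,270,170,312)).items():
    print(n,cv2.phaseCorrelate(cv2.cvtColor(a[y0:y1,x0:x1],6).astype(np.float32),cv2.cvtColor(b[y0:y1,x0:x1],6).astype(np.float32)))
E
```

```text
jaw 86.84 tilt x-axis [ 0.034  0.007 -0.999] p [392.   54.5 160. ] f [-0.3 -0.5 -0.4] t 42.0
spare ((-0.014867576587029419, -0.045513877279123705), 0.9994916717211405)
roll ((0.05923964139550719, -0.03499917846995615), 0.9983118150383234)
bottle ((-0.02481708575195718, 0.01317510196301086), 1.0003577089971967)
rack ((-0.0013285230976407547, -0.00763322095114205), 0.9997228116164972)
scanner ((0.04518603103890939, 0.0292091927977296), 0.9859746236801148)
marker ((0.015397880739683956, 0.5157923133421001), 1.0124841834880687)
```

View pics/t31.png

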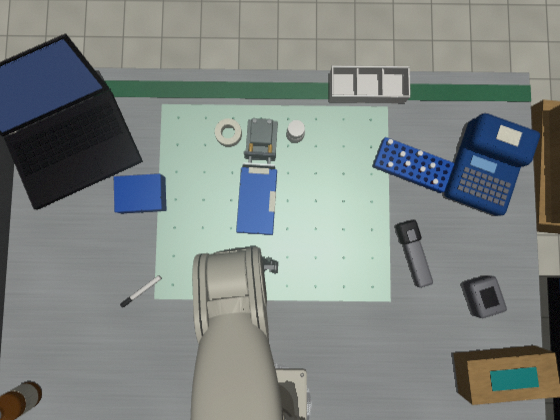

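The case stands square with its end label at the pad, at about (258,170) px. The bystanders are where they started. The marker correlates half a pixel off, but nothing went near it. I'm handing in now.

```bash
python3 -c "
from station import manip
print(manip.sign_off())"
```

```text
the job is handed in; nothing more can be done
None
```

Both labels were pressed in the order asked, and the job is handed in at about 42 s. The case is left standing with its end label at the pad and the arm clear of it.

**How it went**
- I first tried dragging the case by friction on its lid. It slipped after about 10 mm, so I gave that up.
- I pushed the long side onto the pad from behind with both fingers.
- I then hooked the overhanging front of the case with the shut fingers to draw it back and start the turn.
- I finished the turn and centred the case by pushing on its long sides, then pushed its end onto the pad.

**Last checks**
- **Pad travel:** in both presses the pad stopped at the same place in the pictures, about 14 mm in. Pushing harder moved it no further (about 15 N on the long side, 17 N on the end), so I take that as its 15 mm stop. The 1 mm difference is within camera accuracy.
- **Placement:** both labels were centred on the pad to within a few mm. The fitted angle of the case at the end was within about 1° of the pad's. The side-camera fit was the worse of the two and disagreed with the top camera by 4 mm sideways.
- **After release:** the pad returned to rest with the end label still against it.
- **Bystanders:** all measured within 0.06 px of the start in the top picture except the marker, which read 0.5 px (about 1.5 mm). The robot never went near it, so I put that down to shadow or image noise.

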